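# Return the square dressing stick to its case and toggle-latch the lid

## Robot

A 6-joint arm with a two-finger parallel gripper is mounted at the origin on a cart in front of the work surface, level with it; the furniture and walls round the work are solid. World frame = base frame: x ahead of the robot, y to its left, z up, the work surface at z = 0. Lengths are in m, angles in rad, forces in N, time in s.
With the tool pointing down it reaches from about 0.3 to 0.775 m from the base axis. Payload 14.6 kg.
Tool frame: the origin (TCP) lies between the finger pads; the fingertips stand ctrl.tip_extent ahead of it and the grasp point (between the pads) lies 3 mm ahead of it (ctrl.tip_extent is the distance from the TCP to the fingertips, in m); z points along the fingers, y is the line along which they close (so a half turn about z gives the same grasp; the last joint's range is limited). The gripper opens to 94 mm and grips with 3 to 60 N. Pads are 16 mm wide; open, the fingers measure 119 mm over their backs; the gripper's body (75 mm by 177 mm) begins 78 mm behind the grasp point.
Start: joints at [1.107, 0.3, 1.521, -0, 1.321, -0.067], TCP at [0.213, 0.507, 0.227] pointing down, gripper open.
Joint ranges: [-3.03, 3.03], [-0.79, 2.21], [0.23, 2.52], [-1.04, 4.18], [0, 3.07], [-2.55, 2.55]. Speed limits (rad/s): [2.22, 2.22, 2.57, 3.14, 3.14, 3.14].

## Interface

Orientations are given as [roll, pitch, yaw] about the fixed x, y, z axes, in that order (R = Rz(yaw) Ry(pitch) Rx(roll)).
In Python, from station import ctrl, eyes gives the robot as it stands. The module is installed in compiled form; this text tells all that it offers.
- The arm moves only by the shell command python3 -m crank [OPENING] [FORCE], which reads ROWS from standard input. ROWS is a JSON list of rows, 1 to 10 of them, each an object with the fields trans (a list: dx, dy, dz in m), turn_vec (a list: a rotation vector rx, ry, rz in rad); a field left out counts as zero; each row shifts and turns the commanded pose from where the row before left it, along the tool's axes as they then stand; what a row does not reach is not made up. A row lasts 1/10 s, in which the tool goes at most 0.05 m and 0.15 rad, less where a joint would pass 70% of its speed; a pose out of reach is approached as far as the arm can. OPENING is the finger opening in m, set as the command begins (- or left out keeps the last). The fingers move at their own pace and stop on an object; FORCE is the grip in N (left out, the last holds). Time passes only in rows, so rows that do not move let the fingers close. It prints the time, the measured TCP pose, the force, the opening and the grip force at its end. Input that does not fit is refused with a message, and nothing moves.
- ctrl.get_obs(): the state, without advancing time (a new reading comes with each control period).
- eyes.camera(name): name is "scene" or "top"; returns a dict with "pixels" (384x512x3 uint8, blue, green, red), "fx", "fy", "cx", "cy" (pixels), "k1" (the pictures are not rectified: a ray, as slopes to the right and down, at radius r is drawn at 1 + k1 r^2 times it, then the intrinsics apply), "extrinsics" (4x4, takes a point from camera to world coordinates). Camera axes: x right, y up, looking along -z (the intrinsics and any distortion apply to the point x, -y, -z); pixel columns grow to the right and rows downward; lengths in m; the calibration is good to about 2 mm. A picture is of the moment at which its call begins. There is no depth.
- ctrl.hand_in(): hands the job in; it is judged then, once.
The state is a dict: "time_s": time; "qpos": joint angles; "joint_vel": joint speeds; "tau": joint torques, N m; "ee_pos": TCP position; "eef_rot": TCP orientation; "force": force on the tool from outside, world axes, zero at the start; "moment": the same for the moment, N m; "grip_width": finger opening in m; "grip_force": force on a finger pad.
Only numpy, scipy, OpenCV 4.12 (cv2) and the standard library are available. Lean on these libraries where they do the work, as an engineer would, in place of code of your own. Each camera call takes 0.05 s, during which the arm holds its last target. There are 200 camera calls.

## Task

Put the square dressing stick back in its steel case: lay it in the pair of empty square notches of the two wooden racks, seated flat on the bottom of both, then shut the lid. Swing the wire bail up over the keeper on the lid and press the latch lever all the way down home, so that the lid is pulled tight on its seal. Leave the two standing cones, the white jar and the clay wedge where they are.

Things in the scene. Friction and masses are not known exactly. Their poses are not given: they have to be found in the camera images.
- case: Grey sheet-steel case fixed to the bench, lid hinged at the back (+x), latch at mid front (-x). Origin: middle of the underside; x to the back, y to its left, z up. Body 136 (x) x 170 (y) x 110 high, walls 3. Inside, two wooden racks across y at x = +-42, 16 thick, top at z 94; between them open space 68 long, 75 deep for fingers. A dark cone lies in their round notch at y -40.
- slot (a point): In the case, axes as the case's: where the stick's middle lies when seated, (0, +30, 90) mm in the case frame. The square notches are 26 wide, floor at z 79, 15 deep, top 4 mm chamfered; the stick lies along the case's x. The inner walls (at x = +-65) leave 10 mm at each end.
- stick: Loose square bar of plain grey stone, 22 x 22 x 110 mm, about 0.12 kg, lying flat on the bench. Origin: middle of its underside; x along its length.
- stick_mid (a point): Centre of the stick, 11 mm above its origin; axes as the stick's (x along it).
- lid (a joint): Lid angle in rad: 0 = tight, about 0.03 = resting on the springy seal at the front rim, grows as it opens, stop 1.45. Stays put above 1.0; falls shut from below 0.8. Lid 136 x 170 x 30 mm, 0.4 kg. While open it leans forward over the inside, so the stick must go in under it from the front. A batten (26 in x, 120 in y) under its middle reaches 4.5 mm below the rim.
- lid_hinge (a point): On the case: middle of the lid's hinge axis, which runs along the case's y; (68, 0, 110) mm in the case frame. The lid's free edge is 136 mm from it.
- lid_edge (a point): On the lid: middle of the upper front edge, 136 mm in front of the hinge and 30 mm above the seam when shut. It is the highest line of the open lid: pressing down on it, off the keeper, shuts the lid.
- keeper (a point): On the lid's front face: middle of the keeper's groove, 5.75 mm out of the face. Keeper 18 wide; an upturned lip 11 to 13 mm out of the face, 5 mm higher than the groove floor. Shut, it is at z 119 to 123 mm in the case frame; the bail's bar must come down behind the lip.
- lever_pivot (a point): On the case: lever pivot, 13 mm in front of the front face at z 83 mm; (-81, 0, 83) mm in the case frame. Axis along the case's y.
- lever (a joint): Latch lever angle in rad: 0 = pressed home, hanging down along the case front; grows as it swings out to the front and up: it points down at 0.14, straight out at 1.71; stop 2.45. It stays where left (0.06 N m). Pressed from its upper/outer side it passes dead centre near 0.3, then holds itself shut; it takes about 5 N near its end.
- lever_tip (a point): Free end of the lever, a steel plate 20 wide, 46 mm from pivot to end with the end turned out; its outer face lies 5 mm outside the line from the pivot.
- bail (a joint): Bail angle on the lever in rad: 0 when hooked and shut. It swings freely on a pin in the lever 16 mm from the lever's pivot, on the same side as the lever. bail - lever is the bail's lean from upright: 0 up, 3.14 hanging, positive to the front; below -0.15 it falls in against the lid. A stop at 4.35, where it rests at first.
- bail_bar (a point): Middle of the bail's cross bar: 3.5 mm wire, 38 mm long along the case's y, with 8 mm ball ends at +-18.5 mm, overall 45 mm; 53 mm from the bail's pin; side wires at +-13.5 mm. At the start it hangs out in front of the case, 40 to 70 mm above the bench. Once the bail leans on the lid's face, pressing the lever draws the bar down into the keeper.
- cone_a: Standing dark iron cone, 31 wide at the foot, 143 mm tall; origin under its middle. Leave it standing.
- cone_b: Standing dark iron cone, 33 wide at the foot, 160 mm tall; origin under its middle. Leave it standing.
- jar: Open white jar, 66 wide, 58 mm tall; origin under its middle. Leave it.
- wedge: Terracotta wedge, 34 x 105 x 26 mm, long along its y; origin under its middle. Leave it.

How it is judged:
On the way, in this order (a step that is already met when the one before it is completed fails the run):
1. the stick lies seated in the square notches, let go (x of stick_mid in the frame of slot between -0.01 and 0.01 m and y of stick_mid in the frame of slot between -0.0045 and 0.0045 m and z of stick_mid in the frame of slot between -0.0035 and 0.0035 m and angle between the x axis of stick_mid and the x axis of slot, either way round below 0.06 rad and contact force between the fingers and stick below 0.2 N), for 0.2 s.
2. the lid is shut onto its seal (value of joint lid below 0.05 rad), for 0.2 s.
At the end, for the whole second after the job is handed in: The stick lies seated in the square notches (within 4.5 mm sideways, 3.5 mm in height, 10 mm along, 0.06 rad), the bail's bar is in the keeper (within 7 mm of the groove's middle), the lever is home (under 0.06 rad), still, and the lid is pulled tight (under 0.017 rad) (x of stick_mid in the frame of slot between -0.01 and 0.01 m and y of stick_mid in the frame of slot between -0.0045 and 0.0045 m and z of stick_mid in the frame of slot between -0.0035 and 0.0035 m and angle between the x axis of stick_mid and the x axis of slot, either way round below 0.06 rad and distance between bail_bar and keeper below 0.007 m and value of joint lid below 0.017 rad and value of joint lever below 0.06 rad and velocity of joint lever between -0.05 and 0.05 rad/s); the robot touches nothing.
It fails at once if cone_a knocked or pushed away (40 mm, or tipped over 0.5 rad) (distance of cone_a from where it was at the start of the episode above 0.04 m or angle between cone_a's own z axis and vertical above 0.5 rad).
It fails at once if cone_b knocked or pushed away (40 mm, or tipped over 0.5 rad) (distance of cone_b from where it was at the start of the episode above 0.04 m or angle between cone_b's own z axis and vertical above 0.5 rad).
It fails at once if jar knocked or pushed away (40 mm, or tipped over 0.5 rad) (distance of jar from where it was at the start of the episode above 0.04 m or angle between jar's own z axis and vertical above 0.5 rad).
It fails at once if wedge knocked or pushed away (40 mm, or tipped over 0.5 rad) (distance of wedge from where it was at the start of the episode above 0.04 m or angle between wedge's own z axis and vertical above 0.5 rad).
It also fails if it takes over 72 s, if anything falls off the work surface, if the arm or the gripper's body presses on something with over 40 N, if the wrist force passes 120 N, or if a joint passes its speed limit or range.

## Working session

There is one attempt and no reset: what is moved stays moved. The work goes in short steps, Python scripts to look and compute and a shell command to move; the robot and the scene stay as the last step left them, time stands still between calls to the robot, and variables do not carry over. Pictures are saved under pics/ and viewed, at most 10 in all, crops included, and the job is handed in when it is done.

```bash
mkdir -p pics; ls
python3 - <<'E'
from station import ctrl, eyes
import cv2, numpy as np
for n in("scene","top"):
    c=eyes.camera(n); cv2.imwrite(f"pics/{n}0.png",c["pixels"])
    print(n,c["fx"],c["fy"],c["cx"],c["cy"],c["k1"]);print(np.round(c["extrinsics"],4).tolist())
print(ctrl.tip_extent); print(ctrl.get_obs())
E
```

```text
pics
scene 391.68914750816157 391.68914750816157 256.23407065835704 192.46709183354616 -0.04182007436420757
[[0.7805, 0.462, -0.4212, 0.1206], [-0.6252, 0.5759, -0.5268, -0.4879], [-0.0007, 0.6745, 0.7383, 0.8115], [0.0, 0.0, 0.0, 1.0]]
top 473.05299306094037 473.05299306094037 249.07437943967156 184.02441832870295 -0.025791737465728423
[[0.0288, 0.9947, -0.0983, 0.438], [-0.9996, 0.0281, -0.0089, 0.0117], [-0.0061, 0.0985, 0.9951, 1.2382], [0.0, 0.0, 0.0, 1.0]]
0.022
{'time_s': 0.1, 'qpos': array([ 1.10741089e+00,  3.00389150e-01,  1.52151951e+00, -2.85619004e-05,
        1.32071214e+00, -6.65816636e-02]), 'joint_vel': array([-2.32260610e-04, -1.05892861e-03, -1.11173553e-03,  2.91482554e-05,
        8.54885427e-04, -2.52421411e-05]), 'tau': array([ 2.09300859e-03, -5.32649732e+01, -3.53280544e+01,  7.09508755e-02,
        2.36222288e-02, -6.82614609e-05]), 'ee_pos': array([0.21246235, 0.50707097, 0.22695732]), 'eef_rot': array([-3.14056494e+00, -4.08004543e-05,  2.74479594e+00]), 'force': array([ 0.24316028, -0.15932408, -0.44500902]), 'moment': array([ 0.01457564,  0.03234643, -0.00781966]), 'grip_force': 0.0, 'grip_width': 0.09393550638948808}
```

View pics/scene0.png

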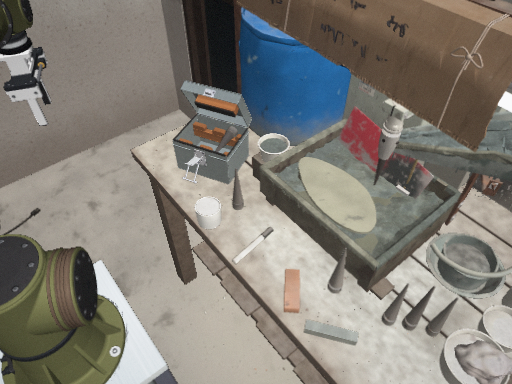

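View pics/top0.png

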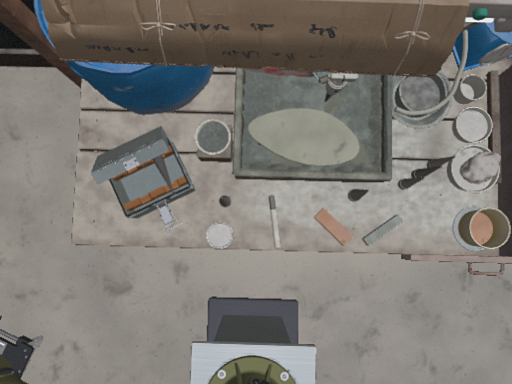

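The top view shows the stick at about (382,229), the wedge at (332,226), the jar at (219,235) and the case around (145,175) with its latch at (166,213). The scene view shows the stick at (331,332), the case around (212,130) and the bail at (194,165). Next I'll enlarge both.

```bash
cat > h.py <<'E'
from station import ctrl, eyes
import cv2, numpy as np
from scipy.spatial.transform import Rotation as R
def cam(n):
    c=eyes.camera(n); c["E"]=np.array(c["extrinsics"]); return c
def ray(c,u,v):
    K=np.array([[c["fx"],0,c["cx"]],[0,c["fy"],c["cy"]],[0,0,1]])
    p=cv2.undistortPoints(np.array([[[u,v]]],float),K,np.array([c["k1"],0,0,0,0.]))[0,0]
    d=c["E"][:3,:3]@np.array([p[0],-p[1],-1]); return c["E"][:3,3],d/np.linalg.norm(d)
def onz(c,u,v,z):
    o,d=ray(c,u,v); return o+d*(z-o[2])/d[2]
def tri(c1,p1,c2,p2):
    o1,d1=ray(c1,*p1);o2,d2=ray(c2,*p2)
    s=np.linalg.lstsq(np.c_[d1,-d2],o2-o1,rcond=None)[0]
    a,b=o1+s[0]*d1,o2+s[1]*d2; return (a+b)/2,np.linalg.norm(a-b)
def proj(c,P):
    q=np.linalg.inv(c["E"])@np.r_[P,1]; x,y=q[0]/-q[2],-q[1]/-q[2]; f=1+c["k1"]*(x*x+y*y)
    return np.array([c["cx"]+c["fx"]*x*f,c["cy"]+c["fy"]*y*f])
E
python3 - <<'E'
from h import *
s=cv2.imread("pics/scene0.png");t=cv2.imread("pics/top0.png")
a=cv2.resize(s[75:195,165:265],None,fx=4,fy=4,interpolation=cv2.INTER_CUBIC)
b=cv2.resize(t[120:240,80:200],None,fx=3.3,fy=3.3,interpolation=cv2.INTER_CUBIC)
o=np.zeros((600,800,3),np.uint8);o[:480,:400]=a;o[:396,400:796]=b
st=cv2.resize(t[205:250,305:415],None,fx=3,fy=3);o[420:555,410:740]=st
cv2.imwrite("pics/z1.png",o)
E
```

```text
(no output)
```

View pics/z1.png

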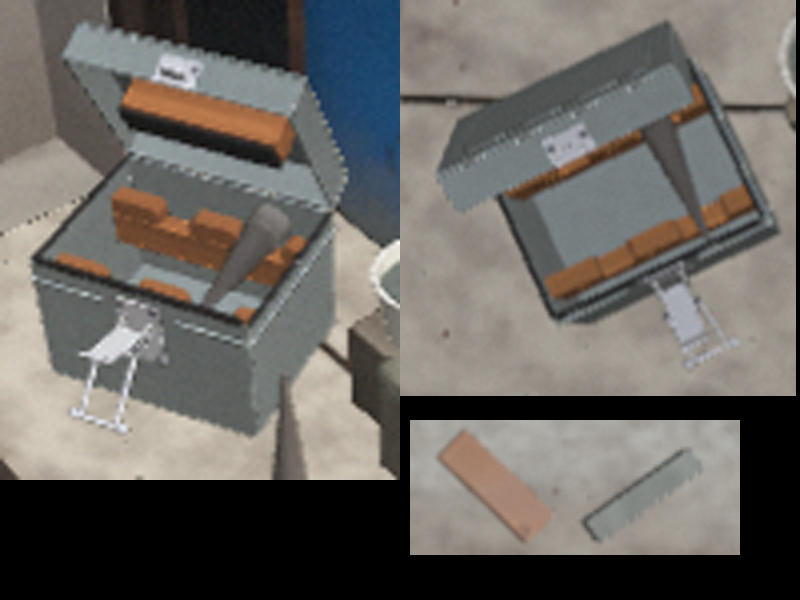

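```bash
cat > m1.py <<'E'
from h import *
from scipy.optimize import least_squares
s=cam("scene");t=cam("top")
S=lambda x,y:(x/4+165-.4,y/4+75-.4); T=lambda x,y:((x-400)/3.3+80-.35,y/3.3+120-.35)
obs=[(s,S(33,263),(-.068,.085,.11)),(s,S(247,322),(-.068,-.085,.11)),(s,S(334,212),(.068,-.085,.11)),
(s,S(55,372),(-.068,.085,0)),(s,S(250,437),(-.068,-.085,0)),
(t,T(555,318),(-.068,.085,.11)),(t,T(777,225),(-.068,-.085,.11))]
def W(p,q): c,n=np.cos(p[2]),np.sin(p[2]); return np.array([p[0]+c*q[0]-n*q[1],p[1]+n*q[0]+c*q[1],q[2]])
f=lambda p:np.ravel([proj(c,W(p,q))-u for c,u,q in obs])
r=least_squares(f,[.55,.25,.4]);p=r.x;print("case",p.round(4));print(r.fun.reshape(-1,2).round(1).tolist())
Rc=R.from_euler('z',p[2]).as_matrix()
loc=lambda P:((Rc.T@(P-np.r_[p[:2],0]))*1000).round(1)
for n,a,b in[("keeper",S(180,72),T(567,147)),("bar L",S(77,413),T(690,365)),("bar R",S(126,429),T(737,344)),("levertip",S(95,355),T(692,325))]:
    P,e=tri(s,a,t,b);print(n,P.round(4),loc(P),"gap",round(e*1000,1))
# stick: grey-green blob near seeds
for c,n,seed in((t,"top",(382,229)),(s,"scene",(331,332))):
    im=c["pixels"].astype(int); x,y=seed
    g=(im[...,1]-im[...,2]); roi=np.zeros(g.shape,np.uint8); roi[y-25:y+25,x-40:x+40]=255
    m=((g>2).astype(np.uint8)*255)&roi; m=cv2.morphologyEx(m,cv2.MORPH_OPEN,np.ones((3,3)))
    k,l,stt,ce=cv2.connectedComponentsWithStats(m); i=1+stt[1:,4].argmax()
    ct=max(cv2.findContours((l==i).astype(np.uint8),0,2)[0],key=cv2.contourArea)
    b=cv2.boxPoints(cv2.minAreaRect(ct));Q=np.array([onz(c,*q,.022)[:2] for q in b])
    e=Q[1]-Q[0],Q[2]-Q[1];L=max(e,key=np.linalg.norm)
    print(n,stt[i],"c",Q.mean(0).round(4),[round(np.linalg.norm(v),4) for v in e],"ang",np.degrees(np.arctan2(L[1],L[0])).round(1),"cen@z",onz(c,*ce[i],.022).round(4))
    cv2.imwrite(f"pics/m_{n}.png",(l==i)*255)
E
python3 m1.py
```

```text
case [0.562  0.2667 0.4586]
[[-0.4, -0.6], [0.2, 2.1], [0.8, 0.4], [-0.1, 0.7], [1.6, 1.9], [-0.4, 0.5], [-2.7, -0.9]]
keeper [0.574  0.276  0.2351] [ 14.9   3.  235.1] gap 3.1
bar L [0.4342 0.2227 0.0491] [-134.    17.1   49.1] gap 2.1
bar R [0.4512 0.1873 0.0509] [-134.4  -22.2   50.9] gap 2.3
levertip [0.4587 0.2175 0.0934] [-114.4    1.6   93.4] gap 9.2
top [365 217  36  27 293] c [ 0.4512 -0.3223] [np.float64(0.1026), np.float64(0.0206)] ang -53.9 cen@z [ 0.4505 -0.3218  0.022 ]
scene [307 321  51  21 366] c [ 0.45   -0.3252] [np.float64(0.0216), np.float64(0.1069)] ang -54.1 cen@z [ 0.4539 -0.3284  0.022 ][ WARN:0@0.978] global loadsave.cpp:1063 imwrite_ Unsupported depth image for selected encoder is fallbacked to CV_8U.
```

```bash
cat > ov.py <<'E'
import sys
from m1 import *
p=np.array(eval(sys.argv[1])) if len(sys.argv)>1 else p
out=np.zeros((560,800,3),np.uint8)
for c,n,(x0,y0),ox in((s,"scene",(165,85),0),(t,"top",(85,125),400)):
    im=c["pixels"][y0:y0+100,x0:x0+80 if n=="scene" else x0+80]
    x0_=x0
    im=c["pixels"][y0:y0+110,x0:x0+100]; k=4 if n=="scene" else 4
    im=cv2.resize(im,None,fx=k,fy=k,interpolation=cv2.INTER_CUBIC)
    def L(a,b,col):
        q=[tuple(int(v) for v in ((proj(c,W(p,np.array(g)/1000))+.5-(x0,y0))*k*16)) for g in(a,b)]
        cv2.line(im,q[0],q[1],col,1,cv2.LINE_AA,4)
    for z in(0,110):
        C=[(-68,85,z),(-68,-85,z),(68,-85,z),(68,85,z)]
        for i in range(4): L(C[i],C[(i+1)%4],(0,0,255))
    for x in(-50,-34,34,50):
        for a,b in(((x,82,94),(x,47,94)),((x,43,79),(x,17,79)),((x,13,94),(x,-20,94))): L(a,b,(0,255,255))
    L((-80,9,119),(-80,-9,119),(0,255,0))
    out[:440,ox:ox+400]=im[:440]
cv2.imwrite(sys.argv[2] if len(sys.argv)>2 else "pics/ov1.png",out)
E
python3 ov.py >/dev/null 2>&1
```

```text
(no output)
```

View pics/ov1.png

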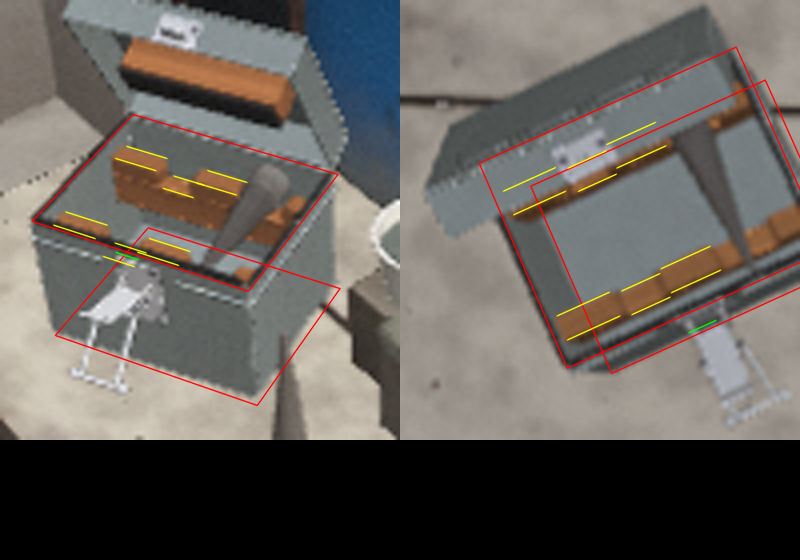

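The overlay fits both views to about 1 px. The rim and racks line up in the scene view, and the top view is offset by about 1 px. That is close enough for the chamfered notches. Next is a move planner.

```bash
cat > pl.py <<'E'
"""pl.py FRAME x y z(mm) alpha [ahead mm] [yawoff]: FRAME case/stick; tool leaning alpha toward frame +x, tool y across; point `ahead` of the TCP goes to xyz"""
import sys; from h import *
F={"case":(.562,.2667,.4586),"stick":(.4506,-.3237,-.943)}
f=F[sys.argv[1]];x,y,z,al=map(float,sys.argv[2:6]); ah=float(sys.argv[6]) if len(sys.argv)>6 else 15
o=ctrl.get_obs();R0=R.from_euler('xyz',o["eef_rot"]);p0=o["ee_pos"]
Rc=R.from_euler('z',f[2]); Rt=R.from_euler('z',f[2]+np.pi)*R.from_euler('x',np.pi)*R.from_euler('y',-al)
P=np.r_[f[:2],0]+Rc.apply([x/1e3,y/1e3,z/1e3]); pt=P-Rt.apply([0,0,ah/1e3])
now=Rc.inv().apply(p0+R0.apply([0,0,ah/1e3])-np.r_[f[:2],0])
rv=(R0.inv()*Rt).as_rotvec(); d=Rt.inv().apply(pt-p0)
print("t",o["time_s"],"now in frame",(now*1000).round(1),"q",o["qpos"].round(2),"F",o["force"].round(1),"w",round(o["grip_width"],4),"gf",round(o["grip_force"],1))
print("rotvec",rv.round(3),np.linalg.norm(rv).round(3),"then d",d.round(4),"| d w/o rot",R0.inv().apply(P-R0.apply([0,0,ah/1e3])-p0).round(4))
E
python3 pl.py stick -50 0 250 0.7; python3 pl.py stick -10 0 100 0.7
python3 - <<'E'
from h import *
t=cam("top");s=cam("scene")
print(onz(t,225,201,.143),onz(t,357,195,.16),onz(t,219,235,.058))
E
```

```text
t 0.3 now in frame [-812.3  295.4  212.3] q [ 1.11  0.3   1.52  0.    1.32 -0.07] F [-0.3 -0.3  0.2] w 0.0943 gf 0.0
rotvec [ 0.191 -0.682  0.524] 0.881 then d [-0.5977 -0.2954  0.4587] | d w/o rot [-0.498  -0.6484 -0.0375]
t 0.3 now in frame [-812.3  295.4  212.3] q [ 1.11  0.3   1.52  0.    1.32 -0.07] F [-0.3 -0.3  0.2] w 0.0943 gf 0.0
rotvec [ 0.191 -0.682  0.524] 0.881 then d [-0.5316 -0.2954  0.5992] | d w/o rot [-0.5321 -0.6691  0.1125]
[0.50509545 0.07610025 0.143     ] [ 0.52630683 -0.22598311  0.16      ] [0.42539079 0.09315348 0.058     ]
```

```bash
echo '[{"trans": [-0.03, -0.035, -0.003]}, {"trans": [-0.03, -0.035, -0.003]}, {"trans": [-0.03, -0.035, -0.003]}, {"trans": [-0.03, -0.035, -0.003]}, {"trans": [-0.03, -0.035, -0.003]}, {"trans": [-0.03, -0.035, -0.003]}, {"trans": [-0.03, -0.035, -0.003]}, {"trans": [-0.03, -0.035, -0.003]}, {"trans": [-0.03, -0.035, 0]}, {"trans": [-0.03, -0.035, 0]}]' | python3 -m crank 0.06
echo '[{"trans": [-0.025, -0.04, 0]}, {"trans": [-0.025, -0.04, 0]}, {"trans": [-0.025, -0.04, 0]}, {"trans": [-0.025, -0.04, 0]}, {"trans": [-0.025, -0.04, 0]}, {"trans": [-0.025, -0.04, 0]}, {}]' | python3 -m crank
python3 pl.py stick -10 0 100 0.7
```

```text
time_s: 1.4
ee_pos: [0.3541, 0.0667, 0.2518]
eef_rot: [3.141, 0.001, 2.745]
force: [1.8, 1.5, 0.0]
grip_width: 0.06
grip_force: 0.0
time_s: 2.1
ee_pos: [0.3995, -0.2148, 0.2509]
eef_rot: [-3.141, -0.001, 2.741]
force: [-0.4, 0.4, -0.1]
grip_width: 0.0598
grip_force: 0.0
t 2.1 now in frame [-118.2   22.6  235.9] q [-0.57  0.06  1.74 -0.    1.33 -1.74] F [-0.4  0.4 -0.1] w 0.0598 gf 0.0
rotvec [ 0.189 -0.683  0.52 ] 0.879 then d [ 0.0145 -0.0226  0.1701] | d w/o rot [-0.0811 -0.0751  0.1359]
```

```bash
echo '[{"turn_vec": [0.027, -0.0976, 0.0743]}, {"turn_vec": [0.027, -0.0976, 0.0743]}, {"turn_vec": [0.027, -0.0976, 0.0743]}, {"turn_vec": [0.027, -0.0976, 0.0743]}, {"turn_vec": [0.027, -0.0976, 0.0743]}, {"turn_vec": [0.027, -0.0976, 0.0743]}, {"turn_vec": [0.027, -0.0976, 0.0743]}, {}]' | python3 -m crank
python3 pl.py stick 0 0 60 0.7;python3 pl.py stick 0 0 13 0.7
```

```text
time_s: 2.9
ee_pos: [0.3988, -0.2098, 0.2506]
eef_rot: [-3.136, 0.685, 2.215]
force: [-0.1, 0.1, 0.8]
grip_width: 0.0597
grip_force: 0.0
t 2.9 now in frame [-113.1   25.   239. ] q [-0.38 -0.22  2.14 -0.55  0.69 -0.69] F [-0.1  0.1  0.8] w 0.0597 gf 0.0
rotvec [ 0.005 -0.015  0.013] 0.02 then d [ 0.029  -0.025   0.2098] | d w/o rot [ 0.026  -0.0258  0.21  ]
t 2.9 now in frame [-113.1   25.   239. ] q [-0.38 -0.22  2.14 -0.55  0.69 -0.69] F [-0.1  0.1  0.8] w 0.0597 gf 0.0
rotvec [ 0.005 -0.015  0.013] 0.02 then d [ 0.0593 -0.025   0.2457] | d w/o rot [ 0.0558 -0.0257  0.2464]
```

Run:
```python
from h import *
t=cam("top");s=cam("scene")
sf=np.array([.4506,-.3237]);h=-.943
def sl(P): d=P[:2]-sf; return (np.array([d@[np.cos(h),np.sin(h)],d@[-np.sin(h),np.cos(h)]])*1000).round(0)
for c,n,(x,y) in((t,"top",(357,195)),(s,"scene",(340,270))):
    g=c["pixels"].max(2);roi=np.zeros(g.shape,np.uint8);roi[y-32:y+32,x-25:x+25]=255
    m=((g<95)*255).astype(np.uint8)&roi
    k,l,st,ce=cv2.connectedComponentsWithStats(m);i=l[y,x] or 1+st[1:,4].argmax()
    ys,xs=np.nonzero(l==i);print(n,st[i],"tipmost",(xs[ys.argmin()],ys.min()),"base",(xs[ys.argmax()],ys.max()),"left",(xs.min(),ys[xs.argmin()]),"right",(xs.max(),ys[xs.argmax()]))
    if n=="scene":
        P=onz(c,xs[ys>ys.max()-6].mean(),ys.max()-3,0.0);print("base",P,sl(P)); print("tip",onz(c,xs[ys.argmin()],ys.min(),.16),sl(onz(c,xs[ys.argmin()],ys.min(),.16)))
    else:
        for z,u in((.0,(xs.min()+5,ys[xs.argmin()])),(.16,(xs.max(),ys[xs.argmax()]))): P=onz(c,*u,z);print(P,sl(P))
```

```text
top [348 189  20  12 156] tipmost (np.int64(354), np.int64(189)) base (np.int64(352), np.int64(200)) left (np.int64(348), np.int64(194)) right (np.int64(367), np.int64(190))
[ 0.54174643 -0.25072285  0.        ] [ -6. 117.]
[ 0.53842146 -0.24881011  0.16      ] [ -9. 115.]
scene [ 315  238   50   52 1018] tipmost (np.int64(315), np.int64(238)) base (np.int64(364), np.int64(289)) left (np.int64(315), np.int64(238)) right (np.int64(364), np.int64(258))
base [ 0.58704142 -0.28737391  0.        ] [ 51. 132.]
tip [ 0.50720659 -0.19623076  0.16      ] [-70. 121.]
```

```bash
echo '[{"trans": [0.005, -0.005, 0.035], "turn_vec": [0.001, -0.003, 0.003]}, {"trans": [0.005, -0.005, 0.035], "turn_vec": [0.001, -0.003, 0.003]}, {"trans": [0.005, -0.005, 0.035], "turn_vec": [0.001, -0.003, 0.003]}, {"trans": [0.005, -0.005, 0.035], "turn_vec": [0.001, -0.003, 0.003]}, {"trans": [0.005, -0.005, 0.035], "turn_vec": [0.001, -0.003, 0.001]}, {"trans": [0, 0, 0.02]}, {}]' | python3 -m crank 0.05
python3 pl.py stick 0 0 13 0.7;python3 - <<'E'
from h import *
o=[cv2.resize(cam("scene")["pixels"][270:360,270:400],None,fx=3,fy=3),cv2.resize(cam("top")["pixels"][180:270,330:460],None,fx=3,fy=3)]
cv2.imwrite("pics/g1.png",np.hstack(o))
E
```

```text
time_s: 3.7
ee_pos: [0.4419, -0.315, 0.0926]
eef_rot: [-3.14, 0.682, 2.201]
force: [-0.4, 0.9, 0.2]
grip_width: 0.0501
grip_force: 0.0
t 3.7 now in frame [-2.7 -1.9 80.9] q [-0.59  0.26  2.1  -1.04  0.26 -0.27] F [-0.4  0.9  0.2] w 0.0501 gf 0.0
rotvec [ 0.    -0.018  0.002] 0.018 then d [0.042  0.0019 0.0537] | d w/o rot [0.0407 0.002  0.0544]
```

View pics/g1.png

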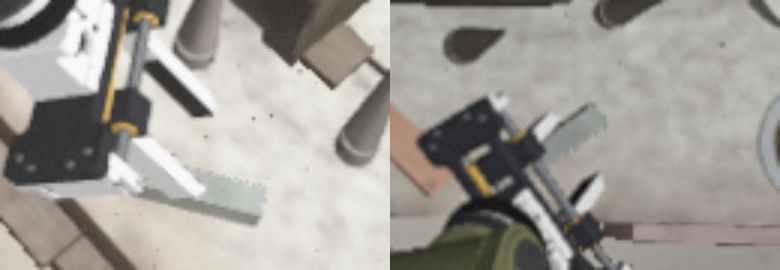

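The scene and top views show the open fingers straddling the stick's middle, with cone_b clear. Joint 4 sits at its limit, so I'll reduce the tilt to 0.45 before going down.

```bash
echo '[{"turn_vec": [0, 0.08, 0]}, {"turn_vec": [0, 0.08, 0]}, {"turn_vec": [0, 0.075, 0]}, {}]' | python3 -m crank
python3 pl.py stick 0 0 40 0.45;python3 pl.py stick 0 0 13.5 0.45
```

```text
time_s: 4.2
ee_pos: [0.4415, -0.3159, 0.0961]
eef_rot: [-3.136, 0.508, 2.198]
force: [0.5, 0.1, 0.3]
grip_width: 0.05
grip_force: 0.0
t 4.2 now in frame [-4.3 -2.9 83. ] q [-0.61  0.26  2.   -0.41  0.43 -0.9 ] F [0.5 0.1 0.3] w 0.05 gf 0.0
rotvec [-0.006  0.058 -0.001] 0.059 then d [0.0139 0.0028 0.0406] | d w/o rot [0.0172 0.0031 0.0397]
t 4.2 now in frame [-4.3 -2.9 83. ] q [-0.61  0.26  2.   -0.41  0.43 -0.9 ] F [0.5 0.1 0.3] w 0.05 gf 0.0
rotvec [-0.006  0.058 -0.001] 0.059 then d [0.0255 0.0028 0.0645] | d w/o rot [0.0301 0.0033 0.0628]
```

```bash
echo '[{"trans": [0.005, 0.001, 0.012], "turn_vec": [-0.002, 0.02, 0]}, {"trans": [0.005, 0.001, 0.012], "turn_vec": [-0.002, 0.02, 0]}, {"trans": [0.005, 0.001, 0.012], "turn_vec": [-0.002, 0.018, 0]}, {"trans": [0.005, 0, 0.012]}, {"trans": [0.0025, 0, 0.009]}, {"trans": [0.0012, 0, 0.0045]}, {}, {}]' | python3 -m crank
python3 pl.py stick 0 0 13.5 0.45
```

```text
time_s: 5.0
ee_pos: [0.4468, -0.3195, 0.0287]
eef_rot: [-3.14, 0.449, 2.197]
force: [0.8, 0.1, 0.3]
grip_width: 0.0501
grip_force: 0.0
t 5.0 now in frame [ 0.9 -0.6 15.2] q [-0.62  0.42  1.97 -0.42  0.35 -0.88] F [0.8 0.1 0.3] w 0.0501 gf 0.0
rotvec [-0.002 -0.001 -0.002] 0.003 then d [0.0016 0.0006 0.0011] | d w/o rot [0.0016 0.0006 0.0011]
```

```bash
echo '[{"trans": [0, 0, 0.001]}, {}, {}, {}, {}, {}, {}, {}]' | python3 -m crank 0.0 25
python3 pl.py stick 0 0 60 0.45
echo '[{"trans": [-0.0087, 0, -0.018]}, {"trans": [-0.0087, 0, -0.018]}, {"trans": [-0.0087, 0, -0.018]}, {"trans": [-0.013, 0, -0.027]}, {"trans": [-0.013, 0, -0.027]}, {"trans": [-0.013, 0, -0.027]}, {"trans": [-0.013, 0, -0.027]}, {"trans": [-0.013, 0, -0.027]}, {}]' | python3 -m crank
python3 pl.py case -100 30 190 0.45
```

```text
time_s: 5.8
ee_pos: [0.4471, -0.3198, 0.0277]
eef_rot: [-3.14, 0.449, 2.197]
force: [-1.3, 1.7, 3.9]
grip_width: 0.0217
grip_force: 25.0
t 5.8 now in frame [ 1.3 -0.6 14.1] q [-0.63  0.42  1.97 -0.42  0.34 -0.88] F [-1.3  1.7  3.9] w 0.0217 gf 25.0
rotvec [-0.002 -0.001 -0.002] 0.003 then d [-0.0188  0.0006 -0.0419] | d w/o rot [-0.0187  0.0006 -0.0419]
time_s: 6.7
ee_pos: [0.4481, -0.3204, 0.2411]
eef_rot: [3.141, 0.454, 2.196]
force: [0.0, 0.3, -1.5]
grip_width: 0.0215
grip_force: 25.0
t 6.7 now in frame [-360.9 -482.5  227.7] q [-0.62  0.08  1.81 -0.19  0.83 -1.15] F [ 0.   0.3 -1.5] w 0.0215 gf 25.0
rotvec [-0.613  0.004 -1.263] 1.404 then d [-0.2137  0.506   0.145 ] | d w/o rot [ 0.4319  0.3423 -0.1686]
```

```bash
echo '[{"trans": [0.027, 0.0214, -0.0125]}, {"trans": [0.027, 0.0214, -0.0125]}, {"trans": [0.027, 0.0214, -0.0125]}, {"trans": [0.027, 0.0214, -0.0125]}, {"trans": [0.027, 0.0214, -0.0125]}, {"trans": [0.027, 0.0214, -0.0125]}, {"trans": [0.027, 0.0214, -0.0125]}, {"trans": [0.027, 0.0214, -0.0125]}, {}]' | python3 -m crank
echo '[{"turn_vec": [-0.0613, 0, -0.1263]}, {"turn_vec": [-0.0613, 0, -0.1263]}, {"turn_vec": [-0.0613, 0, -0.1263]}, {"turn_vec": [-0.0613, 0, -0.1263]}, {"turn_vec": [-0.0613, 0, -0.1263]}, {"turn_vec": [-0.0613, 0, -0.1263]}, {"turn_vec": [-0.0613, 0, -0.1263]}, {"turn_vec": [-0.0613, 0, -0.1263]}, {"turn_vec": [-0.0613, 0, -0.1263]}, {"turn_vec": [-0.0613, 0, -0.1263]}]' | python3 -m crank
python3 pl.py case -100 30 190 0.45
```

```text
time_s: 7.6
ee_pos: [0.4464, -0.0235, 0.2323]
eef_rot: [-3.139, 0.447, 2.201]
force: [-0.2, -0.2, -1.6]
grip_width: 0.0222
grip_force: 25.0
time_s: 8.6
ee_pos: [0.4461, -0.0271, 0.2323]
eef_rot: [3.136, 0.447, -2.732]
force: [-0.7, 1.0, -1.7]
grip_width: 0.0218
grip_force: 25.0
t 8.6 now in frame [-227.5 -212.4  218.8] q [-0.3  -0.13  2.04  0.37  0.93 -2.46] F [-0.7  1.  -1.7] w 0.0218 gf 25.0
rotvec [-0.016 -0.003 -0.044] 0.047 then d [-0.1022  0.2422  0.0814] | d w/o rot [-0.0917  0.2479  0.0772]
```

```bash
echo '[{"trans": [-0.01, 0.03, 0.007], "turn_vec": [-0.002, 0, -0.006]}, {"trans": [-0.01, 0.03, 0.007], "turn_vec": [-0.002, 0, -0.006]}, {"trans": [-0.01, 0.03, 0.007], "turn_vec": [-0.002, 0, -0.006]}, {"trans": [-0.01, 0.03, 0.007], "turn_vec": [-0.002, 0, -0.006]}, {"trans": [-0.01, 0.03, 0.007], "turn_vec": [-0.002, 0, -0.006]}, {"trans": [-0.01, 0.03, 0.007], "turn_vec": [-0.002, 0, -0.006]}, {"trans": [-0.012, 0.03, 0.01], "turn_vec": [-0.002, 0, -0.006]}, {"trans": [-0.013, 0.03, 0.016], "turn_vec": [-0.002, 0, -0.002]}, {}]' | python3 -m crank
python3 pl.py case -70 30 155 0.45
```

```text
time_s: 9.5
ee_pos: [0.4424, 0.238, 0.2069]
eef_rot: [-3.142, 0.445, -2.685]
force: [0.4, -0.2, -0.7]
grip_width: 0.0216
grip_force: 25.0
t 9.5 now in frame [-113.5   27.2  193.4] q [ 0.41 -0.    1.98  0.03  0.72 -1.63] F [ 0.4 -0.2 -0.7] w 0.0216 gf 25.0
rotvec [-0.001 -0.005 -0.002] 0.006 then d [-0.0224  0.0028  0.0535] | d w/o rot [-0.0227  0.0029  0.0534]
```

```bash
echo '[{"trans": [-0.006, 0.001, 0.013]}, {"trans": [-0.006, 0.001, 0.013]}, {"trans": [-0.006, 0.001, 0.013]}, {"trans": [-0.005, 0, 0.0145]}, {}, {}]' | python3 -m crank
python3 pl.py case -30 30 143 0.45
python3 - <<'E'
from h import *
o=[cv2.resize(cam("scene")["pixels"][75:195,155:255],None,fx=4,fy=4,interpolation=cv2.INTER_CUBIC),cv2.resize(cam("top")["pixels"][125:245,85:185],None,fx=4,fy=4,interpolation=cv2.INTER_CUBIC)]
cv2.imwrite("pics/c1.png",np.hstack(o))
E
```

```text
time_s: 10.1
ee_pos: [0.4808, 0.257, 0.1703]
eef_rot: [-3.141, 0.446, -2.688]
force: [0.4, 0.5, -2.1]
grip_width: 0.0218
grip_force: 25.0
t 10.1 now in frame [-70.6  27.2 156.8] q [ 0.42  0.14  1.92  0.03  0.64 -1.63] F [ 0.4  0.5 -2.1] w 0.0218 gf 25.0
rotvec [-0.003 -0.004 -0.005] 0.007 then d [-0.0305  0.0028  0.0301] | d w/o rot [-0.0307  0.003   0.0299]
```

View pics/c1.png

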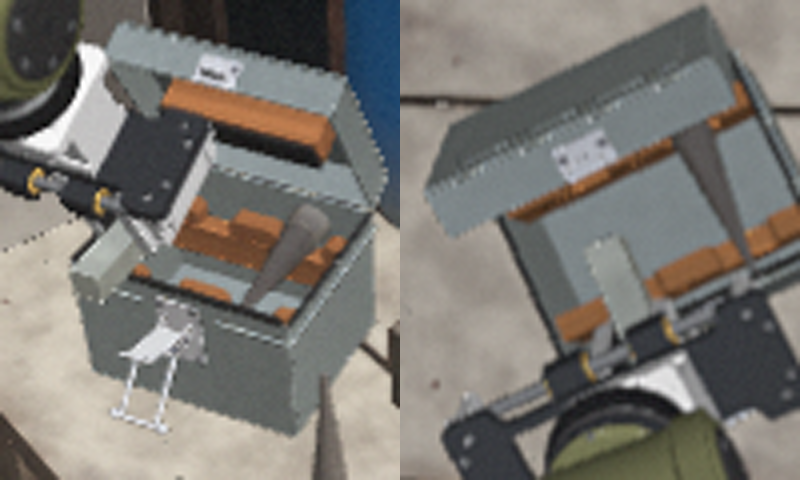

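Run:
```python
from h import *
s=cam("scene");t=cam("top");f=(.562,.2667,.4586);Rc=R.from_euler('z',f[2])
W=lambda x,y,z:np.r_[f[:2],0]+Rc.apply([x/1e3,y/1e3,z/1e3])
X,Y,Z=-70.6-1.3,27.2,156.8-3.1
for c,n,o in((t,"top",(85,125)),(s,"scene",(155,75))):
    for q in((55,11,11),(55,-11,11),(-55,11,11),(-55,-11,11),(-55,-11,-11),(-55,11,-11)):
        u=(proj(c,W(X+q[0],Y+q[1],Z+q[2]))+.5-o)*4+(400 if n=="top" else 0,0);print(n,q,u.round(0))
```

```text
top (55, 11, 11) [582. 249.]
top (55, -11, 11) [617. 233.]
top (-55, 11, 11) [658. 425.]
top (-55, -11, 11) [693. 409.]
top (-55, -11, -11) [701. 409.]
top (-55, 11, -11) [666. 425.]
scene (55, 11, 11) [159. 173.]
scene (55, -11, 11) [187. 182.]
scene (-55, 11, 11) [ 69. 269.]
scene (-55, -11, 11) [ 98. 278.]
scene (-55, -11, -11) [103. 304.]
scene (-55, 11, -11) [ 74. 295.]
```

Run:
```python
from h import *
s=cam("scene");t=cam("top");f=(.562,.2667,.4586);Rc=R.from_euler('z',f[2])
W=lambda x,y,z:np.r_[f[:2],0]+Rc.apply([x/1e3,y/1e3,z/1e3])
for c,n,lines in((t,"top",[(-36,94),(-40,94),(-44,94)]),(s,"scene",[(34,88),(34,86)])):
    im=cv2.imread(f"pics/{n}0.png").astype(np.float32); b=im[...,2]-im[...,0]
    br=cv2.GaussianBlur(im,(0,0),.5)
    for x,z in lines:
        ys=np.arange(70,-16,-2.);uv=np.array([proj(c,W(x,y,z)) for y in ys],np.float32)
        v=cv2.remap(b,uv[:,:1],uv[:,1:],cv2.INTER_LINEAR).ravel();w=cv2.remap(im[...,1],uv[:,:1],uv[:,1:],cv2.INTER_LINEAR).ravel()
        print(n,x,z,' '.join(f"{int(y)}:{int(a)}/{int(g)}" for y,a,g in zip(ys,v,w)))
```

```text
top -36 94 70:57/92 68:55/93 66:51/99 64:52/99 62:52/101 60:51/102 58:56/100 56:55/100 54:52/101 52:59/99 50:57/97 48:53/97 46:47/97 44:30/99 42:14/103 40:8/116 38:9/119 36:8/120 34:10/120 32:11/118 30:12/118 28:14/117 26:14/115 24:14/113 22:16/113 20:19/109 18:25/95 16:43/83 14:54/91 12:65/96 10:68/96 8:63/96 6:69/95 4:67/96 2:66/98 0:72/93 -2:69/94 -4:70/93 -6:77/90 -8:71/94 -10:71/95 -12:76/93 -14:72/94
top -40 94 70:75/90 68:76/90 66:74/90 64:74/90 62:77/88 60:78/89 58:77/90 56:76/91 54:75/91 52:76/91 50:75/90 48:74/89 46:73/87 44:67/80 42:65/85 40:68/93 38:78/93 36:73/94 34:74/94 32:78/93 30:73/94 28:75/93 26:77/92 24:73/92 22:75/91 20:74/85 18:64/76 16:63/73 14:67/80 12:73/90 10:76/91 8:75/91 6:76/90 4:75/90 2:74/90 0:73/90 -2:73/90 -4:74/90 -6:74/90 -8:72/91 -10:71/91 -12:73/91 -14:74/89
top -44 94 70:72/89 68:72/90 66:73/90 64:73/90 62:72/91 60:72/91 58:72/90 56:72/89 54:72/88 52:74/89 50:73/90 48:73/90 46:70/87 44:68/82 42:70/83 40:74/93 38:77/91 36:76/91 34:75/91 32:74/92 30:74/93 28:74/92 26:74/90 24:75/90 22:74/90 20:72/86 18:67/80 16:61/77 14:66/84 12:71/89 10:73/90 8:72
[... 212 characters left out ...]
 48:63/73 46:67/76 44:69/77 42:73/82 40:82/91 38:89/99 36:92/104 34:91/105 32:92/105 30:93/107 28:94/110 26:95/112 24:93/112 22:90/105 20:74/86 18:63/74 16:56/67 14:54/64 12:54/64 10:55/64 8:54/64 6:52/65 4:53/66 2:54/66 0:55/64 -2:56/63 -4:55/64 -6:55/64 -8:54/65 -10:54/68 -12:54/69 -14:55/66
scene 34 86 70:56/63 68:55/65 66:54/66 64:54/64 62:55/65 60:56/66 58:57/65 56:56/64 54:55/65 52:55/67 50:56/67 48:60/69 46:66/73 44:72/80 42:81/89 40:90/99 38:95/105 36:96/108 34:95/107 32:94/107 30:95/111 28:95/112 26:95/111 24:93/107 22:89/102 20:76/87 18:66/75 16:55/63 14:53/62 12:53/64 10:54/64 8:54/64 6:53/67 4:53/66 2:53/65 0:55/64 -2:55/64 -4:55/64 -6:54/65 -8:54/66 -10:55/67 -12:55/66 -14:55/64
```

Rack-edge sampling puts the notch centre at y≈30 in my case frame, and the held stick matches the top camera. Going in now.

```bash
echo '[{"trans": [-0.007, 0.001, 0.006], "turn_vec": [0, -0.001, -0.001]}, {"trans": [-0.007, 0.001, 0.006], "turn_vec": [0, -0.001, -0.001]}, {"trans": [-0.007, 0.001, 0.006], "turn_vec": [-0.001, -0.001, -0.002]}, {"trans": [-0.007, 0, 0.007]}, {}]' | python3 -m crank
python3 pl.py case -8 30 131 0.45
```

```text
time_s: 10.9
ee_pos: [0.5128, 0.2769, 0.1595]
eef_rot: [-3.141, 0.449, -2.683]
force: [-0.4, -0.3, -1.5]
grip_width: 0.0217
grip_force: 25.0
t 10.9 now in frame [-33.1  30.9 146. ] q [ 0.43  0.24  1.83  0.02  0.62 -1.62] F [-0.4 -0.3 -1.5] w 0.0217 gf 25.0
rotvec [-0.001 -0.001 -0.   ] 0.001 then d [-0.016  -0.0009  0.0244] | d w/o rot [-0.016  -0.0009  0.0244]
```

```bash
echo '[{"trans": [-0.0037, 0, 0.0054]}, {"trans": [-0.0037, 0, 0.0054]}, {"trans": [-0.0037, 0, 0.0054]}, {"trans": [-0.0037, 0, 0.0054]}, {}]' | python3 -m crank
python3 pl.py case -6 30 112 0.45
```

```text
time_s: 11.4
ee_pos: [0.5329, 0.2867, 0.1468]
eef_rot: [-3.141, 0.45, -2.683]
force: [0.3, 0.3, -0.9]
grip_width: 0.0216
grip_force: 25.0
t 11.4 now in frame [-10.8  30.8 133.3] q [ 0.43  0.3   1.78  0.02  0.61 -1.62] F [ 0.3  0.3 -0.9] w 0.0216 gf 25.0
rotvec [-0.001 -0.    -0.   ] 0.001 then d [ 0.005  -0.0008  0.0212] | d w/o rot [ 0.0049 -0.0008  0.0212]
```

```bash
echo '[{"trans": [0.0012, -0.0002, 0.0053]}, {"trans": [0.0012, -0.0002, 0.0053]}, {"trans": [0.0012, -0.0002, 0.0053]}, {"trans": [0.0012, -0.0002, 0.0053]}, {}, {}]' | python3 -m crank
python3 pl.py case -3 30 94 0.45
```

```text
time_s: 12.0
ee_pos: [0.5372, 0.2885, 0.1257]
eef_rot: [-3.141, 0.45, -2.683]
force: [1.7, 6.6, -2.0]
grip_width: 0.0219
grip_force: 25.0
t 12.0 now in frame [ -6.1  30.5 112.2] q [ 0.43  0.34  1.79  0.02  0.56 -1.62] F [ 1.7  6.6 -2. ] w 0.0219 gf 25.0
rotvec [-0.  0.  0.] 0.001 then d [ 0.0051 -0.0005  0.0177] | d w/o rot [ 0.0051 -0.0005  0.0177]
```

```bash
echo '[{"trans": [-0.003, 0.001, 0.0015]}, {}, {}]' | python3 -m crank
python3 pl.py case -3 30 94 0.45;python3 - <<'E'
from h import *
o=[cv2.resize(cam("scene")["pixels"][85:175,160:260],None,fx=4,fy=4,interpolation=cv2.INTER_CUBIC),cv2.resize(cam("top")["pixels"][135:225,90:190],None,fx=4,fy=4,interpolation=cv2.INTER_CUBIC)]
cv2.imwrite("pics/c2.png",np.hstack(o))
E
```

```text
time_s: 12.3
ee_pos: [0.5398, 0.2903, 0.1258]
eef_rot: [-3.141, 0.45, -2.683]
force: [0.5, 1.4, -1.5]
grip_width: 0.0217
grip_force: 25.0
t 12.3 now in frame [ -2.9  31.  112.3] q [ 0.43  0.35  1.78  0.02  0.57 -1.62] F [ 0.5  1.4 -1.5] w 0.0217 gf 25.0
rotvec [-0.001 -0.    -0.   ] 0.001 then d [ 0.008  -0.001   0.0164] | d w/o rot [ 0.008  -0.0009  0.0164]
```

View pics/c2.png

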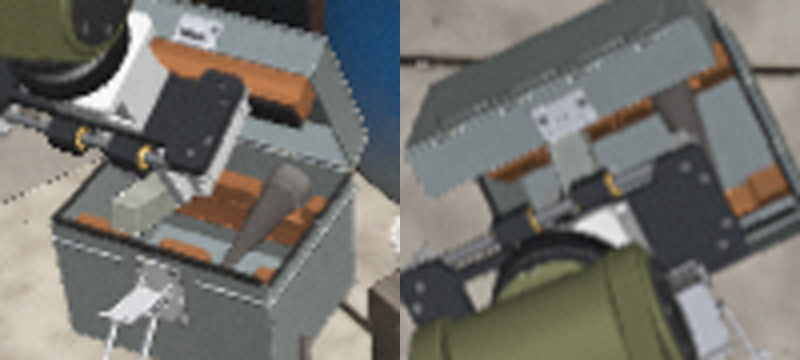

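Run:
```python
from h import *
s=cam("scene");f=(.562,.2667,.4586);Rc=R.from_euler('z',f[2])
W=lambda v:np.r_[f[:2],0]+Rc.apply(np.array(v)/1e3)
for pit in(0,.1,.2):   # front end up
    Rp=R.from_euler('y',pit);c0=np.array([-2.9,31,112.3])+Rp.apply([-1.3,0,-3.1])
    print(pit,[((proj(s,W(c0+Rp.apply(q)))+.5-(160,85))*4).round(0).tolist() for q in((-55,11,11),(-55,-11,11),(-55,-11,-11),(-55,11,-11))])
im=s["pixels"].astype(int)[125:146,182:206]
print((im[...,1]).tolist().__str__().replace("], [","]\n["))
```

```text
0 [[109.0, 219.0], [137.0, 228.0], [141.0, 252.0], [114.0, 243.0]]
0.1 [[109.0, 212.0], [137.0, 220.0], [139.0, 247.0], [112.0, 238.0]]
0.2 [[109.0, 204.0], [137.0, 213.0], [138.0, 241.0], [110.0, 232.0]]
[[157, 112, 180, 99, 59, 62, 28, 33, 29, 33, 37, 45, 92, 137, 85, 88, 96, 107, 117, 72, 46, 51, 59, 59]
[184, 179, 116, 55, 78, 110, 66, 40, 33, 30, 34, 39, 68, 143, 109, 51, 81, 70, 76, 79, 53, 31, 35, 41]
[184, 116, 57, 77, 116, 118, 112, 110, 72, 44, 39, 33, 37, 62, 53, 42, 73, 97, 97, 97, 77, 56, 46, 45]
[140, 57, 74, 115, 119, 120, 120, 119, 104, 95, 92, 70, 39, 37, 50, 106, 159, 127, 101, 124, 201, 180, 138, 88]
[68, 67, 118, 121, 123, 116, 115, 120, 113, 107, 103, 117, 97, 45, 103, 162, 168, 159, 97, 104, 142, 193, 191, 182]
[62, 115, 121, 122, 119, 117, 118, 118, 120, 117, 114, 113, 153, 165, 164, 166, 168, 160, 126, 97, 110, 162, 193, 196]
[116, 119, 123, 121, 118, 121, 119, 120, 119, 117, 110, 188, 176, 176, 171, 168, 169, 167, 159, 128, 102, 132, 212, 192]
[125, 124, 126, 120, 120, 119, 117, 116, 122, 150, 173, 183, 180, 187, 178, 176, 175, 169, 162, 140, 102, 103, 144, 1
[... 827 characters left out ...]
, 104, 98, 105]
[107, 111, 111, 113, 114, 118, 140, 137, 139, 141, 137, 137, 148, 137, 136, 140, 143, 131, 113, 100, 102, 98, 101, 104]
[69, 94, 105, 110, 114, 123, 136, 135, 136, 136, 134, 131, 145, 136, 139, 151, 123, 123, 143, 153, 140, 111, 102, 104]
[46, 52, 61, 70, 90, 91, 117, 134, 161, 135, 134, 131, 142, 132, 127, 123, 120, 132, 155, 155, 156, 157, 151, 135]
[45, 38, 36, 40, 45, 52, 64, 93, 89, 112, 120, 158, 181, 94, 119, 123, 136, 156, 156, 160, 158, 155, 158, 156]
[97, 81, 74, 51, 59, 40, 40, 48, 51, 58, 65, 106, 125, 118, 123, 124, 148, 158, 153, 137, 147, 150, 159, 158]
[104, 98, 99, 100, 96, 75, 72, 60, 36, 43, 42, 47, 56, 73, 110, 147, 156, 152, 115, 112, 113, 113, 129, 141]]
```

The scene shows the stick's front end about 20 px (4x scale) higher than predicted, so it's pitched about 0.22 rad in the grip, front up. I'll level it by leaning the tool further.

```bash
echo '[{"trans": [0.0015, 0, 0], "turn_vec": [0, -0.075, 0]}, {"trans": [0.0015, 0, 0], "turn_vec": [0, -0.075, 0]}, {"trans": [0.001, 0, 0], "turn_vec": [0, -0.07, 0]}, {}, {}]' | python3 -m crank
python3 pl.py case -4 30 104 0.67
cat > lv.py <<'E'
import sys; from h import *
s=cam("scene");f=(.562,.2667,.4586);Rc=R.from_euler('z',f[2]);o=ctrl.get_obs()
W=lambda v:np.r_[f[:2],0]+Rc.apply(np.array(v)/1e3)
Rt=R.from_euler('xyz',o["eef_rot"]);P=Rc.inv().apply(o["ee_pos"]+Rt.apply([0,0,.015])-np.r_[f[:2],0])*1000
for pit in(0,.1):
    Rp=R.from_euler('y',pit);c0=P+Rp.apply([-1.3,0,-3.1])
    print(pit,[proj(s,W(c0+Rp.apply(q))).round(1).tolist() for q in((-55,11,11),(-55,-11,11),(-55,-11,-11),(-55,11,-11))])
x,y=proj(s,W(P+[-56,0,-3])).astype(int);im=s["pixels"].astype(int)[y-11:y+11,x-10:x+12,1]
print("cols",x-10);[print(y-11+i,*r) for i,r in enumerate(im)]
E
python3 lv.py
```

```text
time_s: 12.95
ee_pos: [0.5369, 0.2888, 0.1244]
eef_rot: [-3.14, 0.669, -2.683]
force: [-0.5, -0.7, -1.5]
grip_width: 0.0218
grip_force: 25.0
t 12.95 now in frame [ -3.5  30.9 112.6] q [ 0.43  0.3   1.93  0.08  0.24 -1.68] F [-0.5 -0.7 -1.5] w 0.0218 gf 25.0
rotvec [-0.001 -0.001  0.   ] 0.002 then d [ 0.0058 -0.0009  0.0064] | d w/o rot [ 0.0058 -0.0009  0.0064]
0 [[186.8, 139.1], [193.7, 141.3], [194.6, 147.4], [187.8, 145.2]]
0.1 [[186.7, 137.3], [193.7, 139.5], [194.2, 146.1], [187.4, 143.9]]
cols 180
132 51 90 119 100 61 63 59 61 60 59 59 76 146 119 123 98 81 52 59 59 63 59
133 93 122 121 97 57 45 57 65 61 61 59 75 159 103 120 129 121 77 62 60 61 61
134 117 125 122 119 113 88 37 39 49 59 52 68 155 77 77 91 95 75 63 63 63 53
135 121 121 121 121 123 116 116 83 45 38 35 59 122 140 92 136 79 63 63 58 61 62
136 121 119 124 123 121 122 120 120 116 114 110 58 69 77 150 182 172 131 62 59 62 60
137 121 125 119 124 119 116 122 119 122 164 175 171 165 143 182 179 182 179 99 66 50 60
138 114 119 121 120 121 121 119 124 162 179 173 178 173 173 170 170 175 140 138 128 92 45
139 111 108 114 114
[... 566 characters left out ...]
 153 112 117
146 145 112 95 103 100 105 104 99 101 100 81 85 46 43 38 43 48 68 84 103 87 109
147 101 128 166 151 136 115 101 99 101 101 102 99 97 84 77 42 37 43 40 48 52 58
148 98 101 104 99 114 169 196 141 111 102 102 100 104 103 101 100 78 69 52 63 37 41
149 105 103 99 101 104 102 96 105 143 178 131 101 99 98 167 177 115 99 98 95 79 66
150 102 102 106 102 100 102 102 102 102 85 99 104 100 103 101 120 161 201 194 125 101 98
151 102 102 107 104 102 102 104 101 101 99 105 102 105 100 85 103 136 138 131 130 188 164
152 104 103 104 102 103 103 103 100 104 103 103 100 103 107 133 137 139 138 138 136 141 134
153 106 104 102 100 102 95 101 106 101 100 98 104 101 104 119 143 156 136 135 135 140 132
```

```bash
echo '[{"trans": [0.003, -0.0005, 0.0034]}, {"trans": [0.003, -0.0004, 0.0034]}, {"trans": [0.0025, 0, 0.003]}, {}, {}]' | python3 -m crank
python3 pl.py case -3 30 92.5 0.67
```

```text
time_s: 13.5
ee_pos: [0.5362, 0.2881, 0.1103]
eef_rot: [-3.141, 0.668, -2.682]
force: [-0.6, 6.2, -4.3]
grip_width: 0.022
grip_force: 25.0
t 13.5 now in frame [-4.4 30.7 98.6] q [ 0.42  0.33  1.94  0.1   0.21 -1.7 ] F [-0.6  6.2 -4.3] w 0.022 gf 25.0
rotvec [-0.    -0.002  0.001] 0.002 then d [ 0.0027 -0.0007  0.0056] | d w/o rot [ 0.0027 -0.0007  0.0056]
```

```bash
echo '[{"trans": [0, 0.001, 0]}, {"trans": [0.0008, 0.0003, 0.001]}, {}]' | python3 -m crank
python3 pl.py case -3 30 92.5 0.67
```

```text
time_s: 13.8
ee_pos: [0.536, 0.2888, 0.1096]
eef_rot: [-3.14, 0.67, -2.683]
force: [0.3, 0.5, -1.5]
grip_width: 0.0216
grip_force: 25.0
t 13.8 now in frame [-4.2 31.3 97.9] q [ 0.43  0.33  1.94  0.09  0.21 -1.69] F [ 0.3  0.5 -1.5] w 0.0216 gf 25.0
rotvec [-0.001 -0.     0.   ] 0.001 then d [ 0.0024 -0.0013  0.0049] | d w/o rot [ 0.0024 -0.0013  0.0049]
```

```bash
echo '[{"trans": [0.0013, 0.0002, 0.0017]}, {"trans": [0.0013, 0.0002, 0.0017]}, {}]' | python3 -m crank
python3 pl.py case -3 31.5 92.5 0.67
echo '[{"trans": [0.0006, 0.0, 0.0008]}, {"trans": [0.0006, 0, 0.0008]}, {}]' | python3 -m crank
python3 pl.py case -3 31.5 92.5 0.67
```

```text
time_s: 14.1
ee_pos: [0.5362, 0.2893, 0.1058]
eef_rot: [-3.14, 0.671, -2.683]
force: [0.2, -1.4, 2.1]
grip_width: 0.0221
grip_force: 25.0
t 14.1 now in frame [-3.8 31.6 94.1] q [ 0.43  0.33  1.94  0.09  0.2  -1.69] F [ 0.2 -1.4  2.1] w 0.0221 gf 25.0
rotvec [-0.001  0.001  0.   ] 0.002 then d [ 0.0003 -0.0001  0.0017] | d w/o rot [ 0.0004 -0.0001  0.0017]
time_s: 14.4
ee_pos: [0.5366, 0.2894, 0.1044]
eef_rot: [-3.14, 0.672, -2.683]
force: [2.5, -1.5, 4.9]
grip_width: 0.0219
grip_force: 25.0
t 14.4 now in frame [-3.4 31.6 92.7] q [ 0.43  0.34  1.94  0.1   0.19 -1.69] F [ 2.5 -1.5  4.9] w 0.0219 gf 25.0
rotvec [-0.001  0.002  0.   ] 0.003 then d [-0.0002 -0.0001  0.0004] | d w/o rot [-0.0002 -0.0001  0.0004]
```

```bash
echo '[{}, {}, {}, {}, {}, {}]' | python3 -m crank 0.034
python3 - <<'E'
from h import *
o=[cv2.resize(cam("scene")["pixels"][85:175,160:260],None,fx=4,fy=4,interpolation=cv2.INTER_CUBIC),cv2.resize(cam("top")["pixels"][135:225,90:190],None,fx=4,fy=4,interpolation=cv2.INTER_CUBIC)]
cv2.imwrite("pics/c3.png",np.hstack(o))
E
echo '[{"trans": [0, 0, -0.02]}, {"trans": [0, 0, -0.03]}, {"trans": [0, 0, -0.04]}, {"trans": [0, 0, -0.04]}, {}, {}]' | python3 -m crank
python3 - <<'E'
from h import *
o=[cv2.resize(cam("scene")["pixels"][85:175,160:260],None,fx=4,fy=4,interpolation=cv2.INTER_CUBIC),cv2.resize(cam("top")["pixels"][135:225,90:190],None,fx=4,fy=4,interpolation=cv2.INTER_CUBIC)]
cv2.imwrite("pics/c4.png",np.hstack(o))
E
python3 pl.py case 60 40 300 0
```

```text
time_s: 15.0
ee_pos: [0.536, 0.2893, 0.1036]
eef_rot: [-3.14, 0.67, -2.683]
force: [-0.1, -0.3, -0.7]
grip_width: 0.0335
grip_force: 0.0
time_s: 15.7
ee_pos: [0.4636, 0.2537, 0.2064]
eef_rot: [-3.14, 0.672, -2.683]
force: [-0.4, -0.3, -1.4]
grip_width: 0.0341
grip_force: 0.0
t 15.8 now in frame [-84.7  31.9 192.8] q [ 0.42 -0.01  2.07  0.06  0.42 -1.65] F [ 0.7 -0.6  0.4] w 0.0342 gf 0.0
rotvec [-0.001  0.669 -0.   ] 0.669 then d [-0.154   0.0081 -0.1104] | d w/o rot [-0.18    0.0081  0.0056]
```

View pics/c4.png

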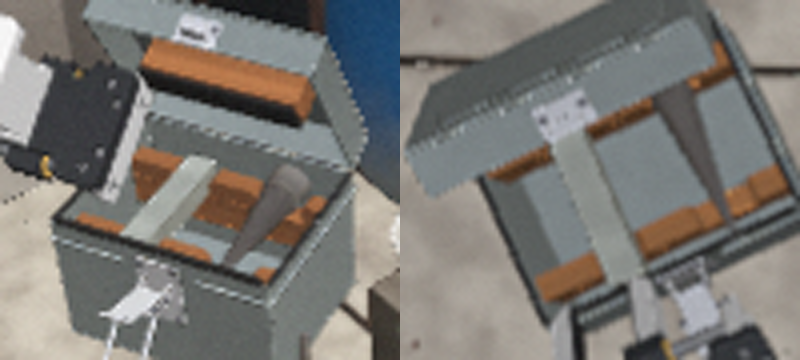

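The stick lies in both notches, running in the scene crop from (125,238) to (215,160). I'll check numerically that it's seated.

```bash
python3 - <<'E'
from h import *
f=(.562,.2667,.4586);Rc=R.from_euler('z',f[2])
W=lambda v:np.r_[f[:2],0]+Rc.apply(np.array(v)/1e3)
for c,n,o,ox in((cam("scene"),"scene",(160,85),0),(cam("top"),"top",(90,135),400)):
  for q in((55,11,11),(55,-11,11),(-55,-11,11),(-55,11,11)): print(n,q,((proj(c,W(np.array([-4,31.2,90])+q))+.5-o)*4+(ox,0)).round(0))
E
python3 pl.py case -110 45 300 0
```

```text
scene (55, 11, 11) [192. 151.]
scene (55, -11, 11) [218. 159.]
scene (-55, -11, 11) [140. 249.]
scene (-55, 11, 11) [113. 240.]
top (55, 11, 11) [539. 121.]
top (55, -11, 11) [572. 106.]
top (-55, -11, 11) [643. 270.]
top (-55, 11, 11) [610. 285.]
t 15.9 now in frame [-84.7  31.9 192.4] q [ 0.42 -0.01  2.07  0.06  0.42 -1.65] F [ 0.3  0.2 -0.5] w 0.0341 gf 0.0
rotvec [-0.001  0.668 -0.   ] 0.668 then d [ 0.016   0.0131 -0.1108] | d w/o rot [-0.0468  0.013  -0.1001]
```

```bash
echo '[{"trans": [0, 0.002, -0.02], "turn_vec": [0, 0.111, 0]}, {"trans": [0, 0.002, -0.02], "turn_vec": [0, 0.111, 0]}, {"trans": [0, 0.002, -0.02], "turn_vec": [0, 0.111, 0]}, {"trans": [0, 0.002, -0.02], "turn_vec": [0, 0.111, 0]}, {"trans": [0, 0.002, -0.02], "turn_vec": [0, 0.111, 0]}, {"trans": [0, 0.002, -0.02], "turn_vec": [0, 0.111, 0]}, {}]' | python3 -m crank 0.0 10
python3 pl.py case 66 45 285 0 22
```

```text
time_s: 16.6
ee_pos: [0.419, 0.2454, 0.315]
eef_rot: [-3.141, 0.002, -2.683]
force: [0.1, -0.2, -0.8]
grip_width: 0.0007
grip_force: 0.0
t 16.6 now in frame [-137.6   44.2  293. ] q [ 0.45  0.1   1.56 -0.    1.48 -1.57] F [ 0.1 -0.2 -0.8] w 0.0007 gf 0.0
rotvec [-0.001  0.002 -0.   ] 0.003 then d [-0.2037  0.0008  0.008 ] | d w/o rot [-0.2036  0.0009  0.0084]
```

```bash
echo '[{"trans": [-0.034, 0, 0]}, {"trans": [-0.034, 0, 0]}, {"trans": [-0.034, 0, 0]}, {"trans": [-0.034, 0, 0]}, {"trans": [-0.034, 0, 0]}, {"trans": [-0.034, 0, 0]}, {"trans": [0, 0, 0.025]}, {"trans": [0, 0, 0.025]}, {"trans": [0, 0, 0.026]}, {}]' | python3 -m crank
python3 pl.py case -5 45 217 0 22
```

```text
time_s: 17.6
ee_pos: [0.6001, 0.3343, 0.2334]
eef_rot: [-3.141, -0.002, -2.684]
force: [0.6, 0.0, 0.9]
grip_width: 0.0007
grip_force: 0.0
t 17.6 now in frame [ 64.   43.8 211.4] q [ 0.46  0.62  1.05 -0.    1.47 -1.57] F [0.6 0.  0.9] w 0.0007 gf 0.0
rotvec [-0.001 -0.002 -0.001] 0.002 then d [ 0.0691  0.0012 -0.0056] | d w/o rot [ 0.0691  0.0012 -0.0054]
```

```bash
echo '[{"trans": [0.01, 0, 0]}, {"trans": [0.01, 0, 0]}, {"trans": [0.01, 0, 0]}, {"trans": [0.01, 0, 0]}, {"trans": [0.01, 0, 0]}, {"trans": [0.01, 0, 0]}, {"trans": [0.01, 0, 0]}, {}]' | python3 -m crank
python3 pl.py case -5 45 217 0 22
echo '[{"trans": [0.01, 0, 0]}, {"trans": [0.01, 0, 0]}, {"trans": [0.01, 0, 0]}, {}, {}, {}, {}, {}]' | python3 -m crank
python3 - <<'E'
from h import *
o=[cv2.resize(cam("scene")["pixels"][85:195,155:255],None,fx=4,fy=4,interpolation=cv2.INTER_CUBIC),cv2.resize(cam("top")["pixels"][125:235,90:190],None,fx=4,fy=4,interpolation=cv2.INTER_CUBIC)]
cv2.imwrite("pics/c5.png",np.hstack(o))
E
```

```text
time_s: 18.4
ee_pos: [0.538, 0.3038, 0.2399]
eef_rot: [-3.141, 0.006, -2.683]
force: [0.9, 0.7, 0.4]
grip_width: 0.0004
grip_force: 0.0
t 18.4 now in frame [ -5.   43.9 217.9] q [ 0.46  0.44  1.3  -0.    1.39 -1.57] F [0.9 0.7 0.4] w 0.0004 gf 0.0
rotvec [-0.001  0.006 -0.   ] 0.007 then d [-0.0001  0.0011  0.0009] | d w/o rot [0.0001 0.0011 0.0009]
time_s: 19.2
ee_pos: [0.5115, 0.2907, 0.2387]
eef_rot: [-3.141, 0.004, -2.684]
force: [-0.3, 0.7, 0.6]
grip_width: 0.001
grip_force: 0.0
```

View pics/c5.png

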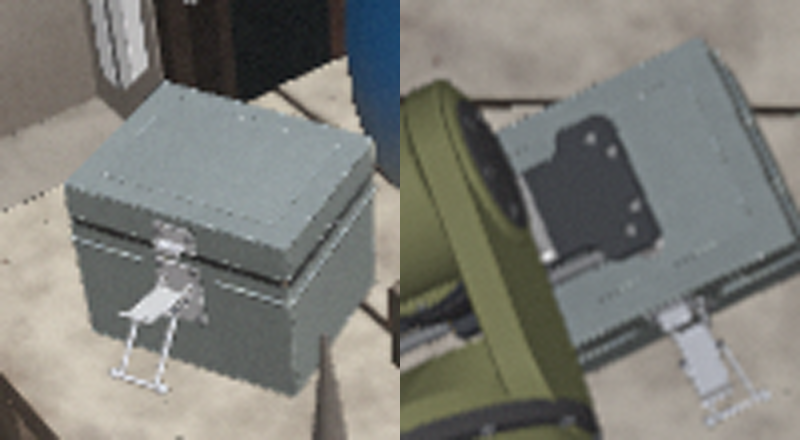

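The lid is shut. The scene shows the keeper at crop (172,238), the lever sticking out, and the bail bar from (118,373) to (163,388). In the top crop the bar runs from (712,422) to (768,395).

```bash
python3 - <<'E'
from h import *
s=cam("scene");t=cam("top");f=(.562,.2667,.4586);Rc=R.from_euler('z',f[2])
S=lambda x,y:(x/4+155-.4,y/4+85-.4);T=lambda x,y:((x-400)/4+90-.4,y/4+125-.4)
for n,a,b in(("barL",S(118,373),T(712,422)),("barR",S(163,388),T(768,395)),("keeper",S(172,240),T(682,312)),("leverL",S(122,314),T(702,395)),("leverR",S(155,323),T(728,385))):
    P,e=tri(s,a,t,b);print(n,(Rc.inv().apply(P-np.r_[f[:2],0])*1000).round(1),round(e*1000,1))
E
python3 pl.py case -170 0 200 0.3 20
```

```text
barL [-133.7   16.8   48.9] 2.3
barR [-133.8  -21.1   51. ] 0.5
keeper [-74.8  -4.1 129.7] 2.4
leverL [-121.5   10.4   96.5] 3.2
leverR [-120.1   -9.4   94.7] 4.8
t 19.4 now in frame [-34.7  43.9 218.8] q [ 0.46  0.38  1.39 -0.    1.37 -1.57] F [-0.3  0.3  0.2] w 0.0004 gf 0.0
rotvec [-0.001 -0.296 -0.   ] 0.296 then d [ 0.1406 -0.0439 -0.0229] | d w/o rot [ 0.1353 -0.044   0.0183]
```

```bash
echo '[{"trans": [0.025, -0.008, 0], "turn_vec": [0, -0.06, 0]}, {"trans": [0.025, -0.008, 0], "turn_vec": [0, -0.06, 0]}, {"trans": [0.025, -0.008, 0], "turn_vec": [0, -0.06, 0]}, {"trans": [0.025, -0.008, 0], "turn_vec": [0, -0.06, 0]}, {"trans": [0.025, -0.008, 0], "turn_vec": [0, -0.06, 0]}, {"trans": [0, -0.005, 0]}, {}]' | python3 -m crank 0.062
python3 pl.py case -158 -1 127 0.3 15
```

```text
time_s: 20.1
ee_pos: [0.4206, 0.1953, 0.2242]
eef_rot: [-3.14, 0.305, -2.684]
force: [0.2, 0.3, 0.6]
grip_width: 0.0531
grip_force: 0.0
t 20.1 now in frame [-153.9   -1.5  209.9] q [ 0.34 -0.05  1.95  0.04  0.94 -1.71] F [0.2 0.3 0.6] w 0.0531 gf 0.0
rotvec [-0.001  0.005 -0.001] 0.006 then d [0.0283 0.0005 0.078 ] | d w/o rot [0.0289 0.0006 0.0778]
```

```bash
echo '[{"trans": [0.0072, 0, 0.02]}, {"trans": [0.0072, 0, 0.02]}, {"trans": [0.0072, 0, 0.02]}, {"trans": [0.0072, 0, 0.02]}, {"trans": [0, 0, 0.018]}, {"trans": [0, 0, 0.018]}, {"trans": [0, 0, 0.018]}, {"trans": [0, 0, 0.018]}, {}, {}]' | python3 -m crank
python3 pl.py case -134 -1 50.5 0.3 15
```

```text
time_s: 21.1
ee_pos: [0.4371, 0.2039, 0.07]
eef_rot: [-3.141, 0.304, -2.683]
force: [0.2, -0.0, -0.2]
grip_width: 0.0619
grip_force: 0.0
t 21.1 now in frame [-135.4   -1.    55.7] q [ 0.34  0.23  2.06  0.06  0.55 -1.74] F [ 0.2 -0.  -0.2] w 0.0619 gf 0.0
rotvec [-0.001  0.004  0.   ] 0.004 then d [0.0002 0.     0.0053] | d w/o rot [0.0002 0.     0.0053]
```

```bash
echo '[{"trans": [0, 0, 0.0053], "turn_vec": [0, 0.004, 0]}, {}]' | python3 -m crank
echo '[{}, {}, {}, {}, {}, {}]' | python3 -m crank 0.035 8
python3 pl.py case -144.5 -1 65.6 0.3 15
```

```text
time_s: 21.3
ee_pos: [0.4384, 0.2044, 0.065]
eef_rot: [-3.141, 0.301, -2.683]
force: [0.3, -0.0, -0.0]
grip_width: 0.062
grip_force: 0.0
time_s: 21.9
ee_pos: [0.4378, 0.2046, 0.0649]
eef_rot: [-3.141, 0.3, -2.683]
force: [-3.1, 4.9, 1.0]
grip_width: 0.0442
grip_force: 8.0
t 21.9 now in frame [-134.4   -0.7   50.6] q [ 0.34  0.25  2.06  0.07  0.54 -1.74] F [-3.1  4.9  1. ] w 0.0442 gf 8.0
rotvec [-0.  0. -0.] 0.001 then d [ 0.0052 -0.0003 -0.0173] | d w/o rot [ 0.0052 -0.0003 -0.0173]
```

```bash
echo '[{"trans": [0, 0.0015, 0]}, {"trans": [0.0027, 0, -0.0087]}, {"trans": [0.0027, 0, -0.0087]}, {"trans": [-0.0001, 0, -0.0079]}, {"trans": [-0.0002, 0, -0.0079]}, {"trans": [-0.0025, 0, -0.0075]}, {"trans": [-0.0026, 0, -0.0076]}, {}]' | python3 -m crank
python3 pl.py case -143.5 0 111.7 0.3 15
```

```text
time_s: 22.7
ee_pos: [0.4249, 0.1994, 0.1121]
eef_rot: [-3.14, 0.302, -2.683]
force: [-1.1, -3.3, -0.2]
grip_width: 0.0439
grip_force: 8.0
t 22.7 now in frame [-148.3    0.3   97.7] q [ 0.34  0.12  2.06  0.05  0.65 -1.72] F [-1.1 -3.3 -0.2] w 0.0439 gf 8.0
rotvec [-0.001  0.002 -0.   ] 0.002 then d [-0.0087 -0.0003 -0.0119] | d w/o rot [-0.0087 -0.0003 -0.0119]
```

```bash
echo '[{"trans": [-0.0044, -0.0005, -0.006]}, {"trans": [-0.0044, 0, -0.006]}, {"trans": [-0.0063, 0, -0.0048]}, {"trans": [-0.0063, 0, -0.0048]}, {"trans": [-0.0074, 0, -0.0028]}, {"trans": [-0.0074, 0, -0.0028]}, {"trans": [-0.0079, 0, -0.0004]}, {"trans": [-0.0079, 0, -0.0004]}, {}]' | python3 -m crank
python3 pl.py case -91 0 140.4 0.3 15
```

```text
time_s: 23.6
ee_pos: [0.4626, 0.2176, 0.1531]
eef_rot: [-3.141, 0.301, -2.683]
force: [-2.1, 1.4, 2.8]
grip_width: 0.0433
grip_force: 8.0
t 23.6 now in frame [-106.4   -0.   138.8] q [ 0.35  0.15  1.92  0.04  0.77 -1.7 ] F [-2.1  1.4  2.8] w 0.0433 gf 8.0
rotvec [-0.001  0.001 -0.   ] 0.001 then d [-0.0152 -0.      0.003 ] | d w/o rot [-0.0152  0.      0.003 ]
```

```bash
echo '[{"trans": [-0.0077, 0, 0.0018]}, {"trans": [-0.0077, 0, 0.0019]}, {"trans": [-0.0046, 0, 0.0025]}, {"trans": [-0.0046, 0, 0.0026]}, {"trans": [-0.002, 0, 0.001]}, {}]' | python3 -m crank
python3 pl.py case -80 0 138 0.3 15
python3 - <<'E'
from h import *
o=[cv2.resize(cam("scene")["pixels"][95:170,160:235],None,fx=5,fy=5,interpolation=cv2.INTER_CUBIC),cv2.resize(cam("top")["pixels"][160:235,110:185],None,fx=5,fy=5,interpolation=cv2.INTER_CUBIC)]
cv2.imwrite("pics/c6.png",np.hstack(o))
E
```

```text
time_s: 24.2
ee_pos: [0.4877, 0.2302, 0.1514]
eef_rot: [-3.141, 0.301, -2.683]
force: [-2.3, 5.9, 2.8]
grip_width: 0.0435
grip_force: 8.0
t 24.2 now in frame [-78.3   0.2 137. ] q [ 0.36  0.21  1.85  0.04  0.78 -1.69] F [-2.3  5.9  2.8] w 0.0435 gf 8.0
rotvec [-0.001  0.001 -0.   ] 0.001 then d [ 0.0013 -0.0002 -0.0014] | d w/o rot [ 0.0014 -0.0002 -0.0014]
```

View pics/c6.png

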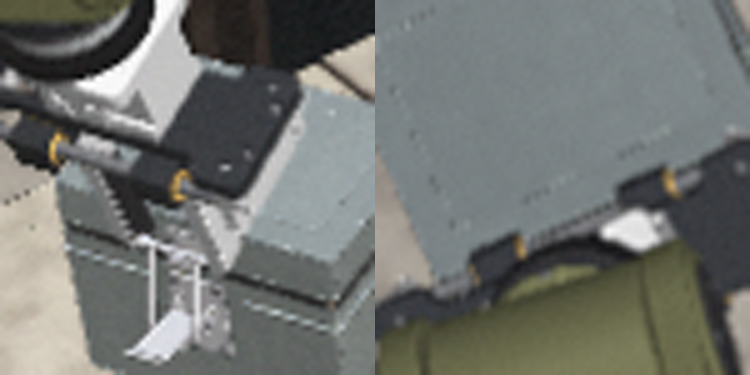

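The bail now stands up with its bar held above the keeper, at about (170,250) in the scene crop. The bail leans inward, so I'll release it, then press the lever.

```bash
echo '[{}, {}, {}, {}, {"trans": [0, 0, -0.005]}, {"trans": [0.002, 0, -0.02]}, {"trans": [0.005, 0, -0.03]}, {"trans": [0.01, 0, -0.03]}, {"trans": [0.03, 0, 0], "turn_vec": [0, -0.05, 0]}, {"trans": [0.03, 0, 0], "turn_vec": [0, -0.05, 0]}]' | python3 -m crank 0.062
python3 pl.py case -123.5 0.5 125 0.4 22
python3 - <<'E'
from h import *
s=cam("scene");f=(.562,.2667,.4586);Rc=R.from_euler('z',f[2])
W=lambda v:np.r_[f[:2],0]+Rc.apply(np.array(v)/1e3)
cv2.imwrite("pics/c7.png",s["pixels"])
for n,v in(("bar on lid",(-72,0,135)),("bar fallen out",(-134,0,50)),("ballL",(-72,19,135)),("ballR",(-72,-19,135))): print(n,proj(s,W(v)).round(1))
x,y=proj(s,W((-72,0,135))).astype(int);im=s["pixels"].astype(int)[y-10:y+14,x-13:x+13,1];print(x-13,y-10)
[print(*("%3d"%v for v in r)) for r in im]
E
```

```text
time_s: 25.3
ee_pos: [0.3987, 0.186, 0.2094]
eef_rot: [-3.14, 0.405, -2.683]
force: [0.6, -0.3, -0.2]
grip_width: 0.0617
grip_force: 0.0
t 25.3 now in frame [-1.735e+02 -1.000e-01  1.892e+02] q [ 0.32 -0.14  2.09  0.07  0.79 -1.75] F [ 0.6 -0.3 -0.2] w 0.0617 gf 0.0
rotvec [-0.001  0.005  0.   ] 0.005 then d [-0.0211  0.0006  0.0786] | d w/o rot [-0.0207  0.0007  0.0787]
bar on lid [197. 142.]
bar fallen out [188.8 179.5]
ballL [190.9 140.1]
ballR [203.2 144. ]
184 132
 49  45  72 191 196 198 198 190 151 158 159 166 155 156 159 159 163 156 156 158 159 160 158 162 162 167
 45  55 122 193 193 196 196 189 159 160 155 158 154 153 166 161 157 160 157 159 164 161 161 163 160 165
 48  69 191 195 198 197 193 168 161 157 156 160 160 162 159 139 149 162 171 164 165 160 162 161 160 165
 64 156 196 196 194 197 186 163 157 158 161 160 161 158 157 157 159 155 142 157 165 174 160 160 164 164
 92 193 198 199 196 192 158 162 160 161 160 161 157 159 156 158 160 157 156 162 161 161 159 164 194 163
158 197 199 195 192 170 121 108 122 154 160 165 155 159 158 156 157 158 155 158 157 156 155 156 153 140
19
[... 1169 characters left out ...]
 128 221  99 168 181 123 102 110 133 126 215  93  45  38  49  71  91 102  98
197 195 194 197 185  87 104 139 226 103 102 123 164 202 196 123 134 209  78  83  84  49  40  40  45  67
199 199 194 192 143 102 109 149 178  99  86 108 138 140 132 126 192 222 124 101 103  97  83  76  50  42
195 197 193 165 103 104 118 170 161 110 137 139 137 140 139 139 160 182 110 146 130  98  98 101  98  83
195 198 190 125 103 103 130 215 119 106 123 143 157 137 135 147 175 175  95  80 126 101 101 102 100 100
197 192 171 105 104 106 140 217 109 102 124 189 124 139 137 150 184 142 133 123 134 101 102  99 102 103
179 190 122 101 106  98 126 223 105 109 143 180 157 139 139 165 220 139 140 135 115  86 101 101 117 144
```

The bright bar runs from (191,140) to (204,144), which matches the prediction for the bail leaning on the lid face.

```bash
echo '[{"trans": [-0.005, 0, 0.02]}, {"trans": [-0.005, 0, 0.02]}, {"trans": [-0.005, 0, 0.02]}, {"trans": [-0.0055, 0.0005, 0.0187], "turn_vec": [0, 0.004, 0]}, {}, {}, {}]' | python3 -m crank 0.0 20
python3 pl.py case -123.4 0.5 105 0.4 22
```

```text
time_s: 26.05
ee_pos: [0.4433, 0.2085, 0.145]
eef_rot: [-3.14, 0.397, -2.683]
force: [-0.3, 0.9, -0.1]
grip_width: 0.0092
grip_force: 0.0
t 26.05 now in frame [-123.7    0.4  124.7] q [ 0.34  0.08  2.05  0.07  0.62 -1.74] F [-0.3  0.9 -0.1] w 0.0092 gf 0.0
rotvec [-0.001 -0.003 -0.   ] 0.003 then d [0.0074 0.0001 0.0182] | d w/o rot [0.0073 0.0002 0.0183]
```

```bash
echo '[{"trans": [0.0037, 0, 0.0091]}, {"trans": [0.0037, 0, 0.0091]}, {"trans": [0.0037, 0, 0.00875]}, {"trans": [0.0063, 0, 0.0078]}, {"trans": [0.0046, 0, 0.0103]}, {}]' | python3 -m crank
python3 pl.py case -126.4 0.5 74.6 0.4 22
echo '[{"trans": [0.0006, 0, 0.0057]}, {"trans": [0.0006, 0, 0.0057]}, {"trans": [-0.0011, 0, 0.0056]}, {"trans": [-0.0011, 0, 0.0056]}, {}]' | python3 -m crank
python3 pl.py case -116.7 0.5 54.1 0.4 22
```

```text
time_s: 26.65
ee_pos: [0.4401, 0.2069, 0.0923]
eef_rot: [-3.141, 0.394, -2.683]
force: [0.3, -0.1, -0.1]
grip_width: 0.0004
grip_force: 0.0
t 26.65 now in frame [-127.3    0.4   72. ] q [ 0.34  0.17  2.1   0.09  0.49 -1.76] F [ 0.3 -0.1 -0.1] w 0.0004 gf 0.0
rotvec [-0.001 -0.006 -0.   ] 0.006 then d [-0.0017  0.0001 -0.002 ] | d w/o rot [-0.0019  0.0001 -0.002 ]
time_s: 27.15
ee_pos: [0.4498, 0.2117, 0.073]
eef_rot: [-3.141, 0.396, -2.683]
force: [-0.3, 0.4, 0.6]
grip_width: 0.0002
grip_force: 0.2
t 27.15 now in frame [-116.5    0.3   52.7] q [ 0.34  0.23  2.08  0.1   0.44 -1.77] F [-0.3  0.4  0.6] w 0.0002 gf 0.2
rotvec [-0.001 -0.004 -0.   ] 0.004 then d [-0.0003  0.0002 -0.0013] | d w/o rot [-0.0004  0.0002 -0.0013]
```

Run:
```python
from h import *
s=cam("scene");f=(.562,.2667,.4586);Rc=R.from_euler('z',f[2])
W=lambda v:np.r_[f[:2],0]+Rc.apply(np.array(v)/1e3)
for v in((-74,19,122),(-74,-19,122),(-72,19,135),(-72,-19,135),(-126,0,101),(-109,0,57)): print(v,proj(s,W(v)).round(1))
im=s["pixels"].astype(int)[134:165,182:210,1];print(182,134)
[print(134+i,*("%3d"%v for v in r)) for i,r in enumerate(im)]
```

```text
(-74, 19, 122) [191.1 144.2]
(-74, -19, 122) [203.3 148.2]
(-72, 19, 135) [190.9 140.1]
(-72, -19, 135) [203.2 144. ]
(-126, 0, 101) [187.9 164. ]
(-109, 0, 57) [193.3 171.8]
182 134
134 148 246 245 240 224 163 158 159 163 157 157 158 158 143 160 162 170 162 159 160 160 162 163 164 163 164 163 167
135 215 248 247 247 245 204 160 159 160 162 162 160 159 159 161 159 156 145 153 160 161 166 166 165 164 164 165 166
136 246 248 247 247 243 234 164 159 160 160 159 158 159 164 162 160 163 158 161 156 139 148 165 178 164 164 165 164
137 248 247 247 247 247 222 185 146 160 167 158 160 161 162 160 162 163 158 160 157 157 156 159 131 162 162 171 165
138 223 247 249 247 242 197 168 101 112 152 147 149 165 160 160 161 159 162 160 158 160 160 160 161 161 156 154 143
139 225 246 248 249 224 194 147 102 101 104 101 132 144 130 143 160 160 156 162 159 157 160 159 156 157 158 156 154
140 228 247 246 236 199 171 105 105 101 101  99 102 103  94 118 105 123 148 160 161 156 159 153 159 156 157 158 156
141 220 248 248 199 194 127 103 103 101 100 109 157 150  80 100  98  94 114 116 150 145 151 162 156 157 1
[... 1978 characters left out ...]
  88
159 200 200 200 199 188  63  66  63  64  61  65  62  57  62  63  63  62  62  62  64  65  64  60  63  62  58  59 119
160 166 200 199 193 121  65  62  63  61  62  61  62  60  65  60  63  64  64  64  64  64  62  67  64  59  50  84 170
161 164 198 197 186  65  66  61  60  62  63  64  62  62  61  63  64  60  67  65  66  66  64  64  60  54  53 119 197
162 210 213 192 121  59  64  64  64  62  64  64  65  63  66  64  62  68  68  63  64  62  59  66  59  51  88 168 200
163 109 164 187  66  60  62  63  62  65  61  64  60  65  62  65  65  66  66  60  62  67  62  63  55  57 121 199 195
164  45  70  95  64  62  62  63  64  62  60  61  64  62  63  65  63  63  67  62  64  62  60  64  53  87 171 195 186
```

The bar is now at (191.5,144) to (203,147.5), groove height, so it's hooked. I'll keep pressing.

```bash
echo '[{"trans": [-0.0029, 0, 0.0044]}, {"trans": [-0.0029, 0, 0.0043]}, {"trans": [-0.0033, 0, 0.0034]}, {"trans": [-0.0033, 0, 0.0034]}, {}]' | python3 -m crank
python3 pl.py case -88 0.5 41.6 0.4 22
echo '[{"trans": [-0.0032, 0, 0.0019]}, {"trans": [-0.0032, 0, 0.0019]}, {"trans": [-0.0032, 0, 0.0019]}, {}]' | python3 -m crank
python3 pl.py case -88 0.5 41.6 0.4 22
```

```text
time_s: 27.7
ee_pos: [0.4659, 0.2195, 0.064]
eef_rot: [-3.141, 0.397, -2.683]
force: [-0.3, -0.0, -0.4]
grip_width: 0.0004
grip_force: 0.0
t 27.7 now in frame [-98.6   0.2  43.7] q [ 0.35  0.28  2.04  0.1   0.43 -1.76] F [-0.3 -0.  -0.4] w 0.0004 gf 0.0
rotvec [-0.001 -0.003 -0.   ] 0.003 then d [-0.0089  0.0003  0.0061] | d w/o rot [-0.0089  0.0003  0.0061]
time_s: 28.1
ee_pos: [0.475, 0.2241, 0.0622]
eef_rot: [-3.141, 0.395, -2.683]
force: [-2.9, -1.9, 1.6]
grip_width: 0.0002
grip_force: 1.8
t 28.1 now in frame [-88.4   0.3  41.9] q [ 0.35  0.31  2.01  0.1   0.43 -1.76] F [-2.9 -1.9  1.6] w 0.0002 gf 1.8
rotvec [-0.001 -0.005 -0.   ] 0.005 then d [-0.0002  0.0002  0.0005] | d w/o rot [-0.0003  0.0002  0.0005]
```

```bash
for i in 1; do echo '[{"trans": [-0.0014, 0, 0.0006]}, {}, {}]' | python3 -m crank; done
python3 pl.py case -85 0.5 41.6 0.4 22
echo '[{"trans": [-0.0014, 0, 0.0006]}, {}, {}]' | python3 -m crank
python3 pl.py case -85 0.5 41.6 0.4 22
```

```text
time_s: 28.4
ee_pos: [0.4754, 0.2244, 0.0619]
eef_rot: [-3.141, 0.393, -2.683]
force: [-10.2, -5.7, 5.9]
grip_width: 0.0006
grip_force: 5.2
t 28.4 now in frame [-87.9   0.4  41.6] q [ 0.35  0.31  2.01  0.1   0.43 -1.76] F [-10.2  -5.7   5.9] w 0.0006 gf 5.2
rotvec [-0.001 -0.007 -0.   ] 0.007 then d [-0.0025  0.0001  0.0011] | d w/o rot [-0.0027  0.0001  0.0011]
time_s: 28.7
ee_pos: [0.4759, 0.2247, 0.0615]
eef_rot: [-3.141, 0.391, -2.683]
force: [-16.8, -10.3, 11.4]
grip_width: 0.0008
grip_force: 9.0
t 28.7 now in frame [-87.4   0.5  41.1] q [ 0.35  0.31  2.01  0.09  0.44 -1.75] F [-16.8 -10.3  11.4] w 0.0008 gf 9.0
rotvec [-0.    -0.009 -0.   ] 0.009 then d [-0.0022  0.      0.0005] | d w/o rot [-0.0024  0.      0.0005]
```

```bash
echo '[{"trans": [-0.0008, 0, 0.0003]}, {}, {}, {"trans": [0.006, 0, -0.002]}, {"trans": [0.02, 0, -0.008]}, {"trans": [0.03, 0, -0.02]}, {"trans": [0, 0, -0.045]}, {"trans": [0, 0, -0.045]}, {"trans": [0, 0, -0.045]}, {}]' | python3 -m crank
python3 - <<'E'
from h import *
s=cam("scene");t=cam("top");f=(.562,.2667,.4586);Rc=R.from_euler('z',f[2])
W=lambda v:np.r_[f[:2],0]+Rc.apply(np.array(v)/1e3)
print(ctrl.get_obs()["force"].round(1))
for n,v in(("bar home",(-73.75,0,121)),("ballL",(-73.75,19,121)),("ballR",(-73.75,-19,121)),("pivot",(-81,0,83)),("tip home L",(-79.5,10,37)),("tip home R",(-79.5,-10,37)),("tip .3",(-93,0,38)),("seam FL",(-68,85,110)),("lidtop FL",(-68,85,140)),("lidtopFR",(-68,-85,140))): print(n,proj(s,W(v)).round(1),proj(t,W(v)).round(1))
im=s["pixels"].astype(int)[138:180,184:208,1];print("cols from 184")
[print(138+i,*("%3d"%v for v in r)) for i,r in enumerate(im)]
E
```

```text
time_s: 29.7
ee_pos: [0.376, 0.1751, 0.1988]
eef_rot: [-3.139, 0.407, -2.683]
force: [1.0, 0.1, -0.4]
grip_width: 0.0006
grip_force: 0.0
[-0.3  0.5 -1.1]
bar home [197.3 146.4] [158.8 203.6]
ballL [191.2 144.5] [151.5 206.9]
ballR [203.4 148.4] [166.1 200.2]
pivot [197.5 158.5] [163.  207.1]
tip home L [196.5 169.2] [162.6 209.1]
tip home R [202.6 171.3] [169.8 205.9]
tip .3 [197. 173.] [168.2 212.3]
seam FL [172.4 139.7] [126.2 216.4]
lidtop FL [170.7 131.2] [122.8 216.1]
lidtopFR [225.9 148.6] [189.5 185.7]
cols from 184
138 190 121 159 194 167 105 129 145 124 144 157 155 160 160 157 158 158 151 156 158 160 158 157 158
139 160 137 158 189 129 101 103 101  96 116 106 117 150 158 162 155 156 157 157 156 156 157 155 151
140 191 192 187 148 102 100  99  98 103  99 100  91 111 114 151 144 153 161 156 157 154 158 157 153
141 198 195 189 117  99 102  98  99 110 155 159 121 102  98 101 102 132 141 131 142 163 157 155 157
142 195 196 169 101 101  99  99 100 104 124 136 116 137 160 123 102 100 100  96 112 102 119 150 162
143 196 193 123 103  97 100 108 158 183 121  98 137 140 133 120 169 162
[... 2928 characters left out ...]

173 187 185 186 182 181 182 181 179 173 169 152 115 129 105 103 104 107 129 133  99 108 106 104 103
174 185 187 185 184 182 182 187 182 181 176 176 176 175 149 113 117 104 106 101 107  97 105 106 100
175 181 184 191 188 184 180 181 181 179 180 177 175 179 180 180 175 151 112 119 103 102  98 105 101
176 178 180 185 185 188 184 182 177 175 178 179 176 176 181 179 184 187 188 183 155 114 122 101 102
177 178 177 176 179 180 177 178 176 174 175 178 180 179 180 180 182 191 195 192 188 174 188 153 115
178 180 174 175 176 180 178 178 180 173 176 177 185 184 184 179 185 187 189 188 189 193 199 201 200
179 184 184 175 175 177 178 177 182 181 183 182 183 186 186 185 181 183 187 188 191 192 192 200 199
```

The lever plate hangs down with its end at (196–202, 169–172), against a home prediction of (196.5,169)–(202.6,171). The bar is in the keeper groove and the arm is clear of everything. Handing in.

```bash
python3 -c "
from station import ctrl
print(ctrl.hand_in())"
```

```text
the job is handed in; nothing more can be done
None
```

I handed the job in at about 30 s of the 72 s limit; no verdict came back. By my last camera and force checks, the stick was seated in both notches when I shut the lid, the bail bar sits in the keeper, and the lever is pressed home against its stop. The arm never came near the cones, jar or wedge.

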